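# Load the fittings case with the chrome kit

### The job

Load the open fittings case for the next cabinet: stand both chrome L-brackets, side by side on their feet, in the red bin, the glass jar with the aluminium lid in the yellow bin, and the blue bit holder upright in the green bin. Keep the glass jar upright and set it down gently rather than dropping it. The black L-bracket, the jar with the black lid and the black bit holder belong to another kit: leave them standing where they are.

Things in the scene. Friction and masses are not known exactly. Their poses are not given: they have to be found in the camera images.
- chrome_bracket_a: One of two identical bright chrome L-brackets. Stands on its foot: foot plate 42 (x) x 36 (y) x 4 mm, and a plate 36 mm wide (y), 4 mm thick, standing up from the foot's -x edge to 60 mm above the table (mid-plane at x = -19 mm). Origin: centre of the foot's underside; z up. Easily gripped across the 36 mm width of the standing plate. About 110 g.
- chrome_bracket_b: The other of the two identical bright chrome L-brackets. Stands on its foot: foot plate 42 (x) x 36 (y) x 4 mm, and a plate 36 mm wide (y), 4 mm thick, standing up from the foot's -x edge to 60 mm above the table (mid-plane at x = -19 mm). Origin: centre of the foot's underside; z up. Easily gripped across the 36 mm width of the standing plate. About 110 g.
- aluminium_lid_jar: Small clear glass jar with a bare aluminium lid, 50 mm in diameter, with a 52 mm wide, 15 mm high screw lid; 70 mm tall in all, holds wooden dowels. Origin: centre of its underside; z up. About 180 g. At the start it stands on the white ceramic turntable (plate 260 mm in diameter, its top 30 mm above the table), which turns about its centre if pushed sideways.
- blue_bit_holder: The blue one of two plastic bit holders. Block 60 (x) x 34 (y) x 42 mm high with a row of five steel screwdriver bits (along x) standing up from its top to 56 mm. Origin: centre of its underside; z up. About 90 g. At the start it stands on the white ceramic turntable (plate 260 mm in diameter, its top 30 mm above the table), which turns about its centre if pushed sideways.
- red_bin: The red one of the three equal open lift-out bins standing side by side (101 mm apart, along y) in the dark-grey case. Outside 128 (x) x 100 (y) x 26 mm high, walls and floor 3 mm, inside 122 x 94 mm. Origin: centre of its underside, 4 mm above the table; z up. Fixed. The case's own rim stands 30 mm above the table; its lid lies folded open on the table beyond its +x side.
- yellow_bin: The yellow one of the three equal open lift-out bins standing side by side (101 mm apart, along y) in the dark-grey case. Outside 128 (x) x 100 (y) x 26 mm high, walls and floor 3 mm, inside 122 x 94 mm. Origin: centre of its underside, 4 mm above the table; z up. Fixed. The case's own rim stands 30 mm above the table; its lid lies folded open on the table beyond its +x side.
- green_bin: The green one of the three equal open lift-out bins standing side by side (101 mm apart, along y) in the dark-grey case. Outside 128 (x) x 100 (y) x 26 mm high, walls and floor 3 mm, inside 122 x 94 mm. Origin: centre of its underside, 4 mm above the table; z up. Fixed. The case's own rim stands 30 mm above the table; its lid lies folded open on the table beyond its +x side.
- black_bracket: Look-alike, to be left alone: a black L-bracket of the same shape and size as the chrome ones. Stands on its foot: foot plate 42 (x) x 36 (y) x 4 mm, and a plate 36 mm wide (y), 4 mm thick, standing up from the foot's -x edge to 60 mm above the table (mid-plane at x = -19 mm). Origin: centre of the foot's underside; z up. Easily gripped across the 36 mm width of the standing plate. About 110 g.
- black_lid_jar: Look-alike, to be left alone: the same clear glass jar but with a black lid, 50 mm in diameter, with a 52 mm wide, 15 mm high screw lid; 70 mm tall in all, holds wooden dowels. Origin: centre of its underside; z up. About 180 g. At the start it stands on the white ceramic turntable.
- black_bit_holder: Look-alike, to be left alone: a black bit holder of the same shape and size as the blue one. Block 60 (x) x 34 (y) x 42 mm high with a row of five steel screwdriver bits (along x) standing up from its top to 56 mm. Origin: centre of its underside; z up. About 90 g. At the start it stands on the white ceramic turntable.
There are look-alikes about, which are no part of the job. What is shaped like the chrome_bracket_a but orange, purple or turquoise is not meant.

How it is judged:
At the end, for the whole second after the job is handed in: Chrome brackets, aluminium-lidded jar and bit holder each upright within 0.15 rad, at rest on the floor (within 5 mm) of the red, red, yellow and green bins; the black bracket, black-lidded jar and black bit holder upright within 40 mm of their starts (x of chrome_bracket_a in the frame of red_bin between -0.055 and 0.055 m and y of chrome_bracket_a in the frame of red_bin between -0.042 and 0.042 m and z of chrome_bracket_a in the frame of red_bin between -0.002 and 0.008 m and angle between each of chrome_bracket_a, chrome_bracket_b, aluminium_lid_jar, blue_bit_holder, black_bracket, black_lid_jar, black_bit_holder's own z axis and vertical below 0.15 rad and linear speed of each of chrome_bracket_a, chrome_bracket_b, aluminium_lid_jar, blue_bit_holder, black_bracket, black_lid_jar, black_bit_holder below 0.02 m/s and angular speed of each of chrome_bracket_a, chrome_bracket_b, aluminium_lid_jar, blue_bit_holder below 0.2 rad/s and x of chrome_bracket_b in the frame of red_bin between -0.055 and 0.055 m and y of chrome_bracket_b in the frame of red_bin between -0.042 and 0.042 m and z of chrome_bracket_b in the frame of red_bin between -0.002 and 0.008 m and x of aluminium_lid_jar in the frame of yellow_bin between -0.055 and 0.055 m and y of aluminium_lid_jar in the frame of yellow_bin between -0.042 and 0.042 m and z of aluminium_lid_jar in the frame of yellow_bin between -0.002 and 0.008 m and x of blue_bit_holder in the frame of green_bin between -0.055 and 0.055 m and y of blue_bit_holder in the frame of green_bin between -0.042 and 0.042 m and z of blue_bit_holder in the frame of green_bin between -0.002 and 0.008 m and distance of each of black_bracket, black_lid_jar, black_bit_holder from where it was at the start of the episode below 0.04 m); the robot touches nothing.
It fails at once if the aluminium-lidded glass jar is tipped by more than 0.6 rad (angle between aluminium_lid_jar's own z axis and vertical above 0.6 rad).
It fails at once if the aluminium-lidded glass jar is dropped (faster than 0.6 m/s with no finger touching it, a fall of about 20 mm) (contact force between the fingers and aluminium_lid_jar below 0.05 N and linear speed of aluminium_lid_jar above 0.6 m/s).
It also fails if it takes over 120 s, if anything falls off the work surface, if the arm or the gripper's body presses on something with over 40 N, if the wrist force passes 120 N, or if a joint passes its speed limit or range.

### The arm

A 6-joint arm with a two-finger parallel gripper is mounted at the origin on the work surface. World frame = base frame: x ahead of the robot, y to its left, z up, the work surface at z = 0. Lengths are in m, angles in rad, forces in N, time in s.
With the tool pointing down it reaches from about 0.375 to 0.9 m from the base axis. Payload 3.1 kg.
Tool frame: the origin (TCP) lies midway between the tips of the shut fingers; the grasp point (between the pads) lies 19 mm behind it (robot.tcp_to_grasp is the distance from the TCP to the grasp point, in m); x points along the fingers, z is the direction in which the jaws open and shut, and the axes are right-handed (so a half turn about x gives the same grasp; the last joint's range is limited). The gripper opens to 85 mm and grips with 20 to 120 N. Pads are 22 mm wide; open, the fingers measure 114 mm over their backs; the gripper's body (76 mm by 85 mm) begins 54 mm behind the grasp point. The pads swing forward as they close: fully open they stand 13 mm farther back than shut.
Start: joints at [1.058, 0.527, 1.433, -0, 1.181, -0.178], TCP at [0.205, 0.59, 0.231] pointing down, gripper open.
Joint ranges: [-3.08, 3.08], [-0.75, 2.2], [0.22, 2.44], [-1.43, 4.57], [0, 2.65], [-2.85, 2.85]. Speed limits (rad/s): [2.79, 2.79, 3.14, 3.14, 3.14, 3.14].

### API

Orientations are given as a unit quaternion [x, y, z, w].
In Python, from workcell import robot, vision, finder gives the robot as it stands.
- The arm moves only by the tool servo_tool, never from a script. Its argument "deltas" is a list of rows, each a list of 7 numbers: the turn, a rotation vector about the tool's x, y, z in rad, then the shift along the tool's x, y, z in mm, then the opening in per cent of the stroke, from 0 (shut) to 100 (fully open). In form: [[wx, wy, wz, tx, ty, tz, claw], ...]. A call has 1 to 12 rows; each row shifts and turns the commanded pose from where the row before left it, along the tool's axes as they then stand; what a row does not reach is not made up. A row lasts 1/12 s, in which the tool goes at most 41.7 mm and 7.16 degrees, less where a joint would pass 70% of its speed; a pose out of reach is approached as far as the arm can. A call is refused whole if a number of a shift passes 41.7 or a number of a turn 0.125, either way. A call with a gripper value outside its range is refused whole. The fingers move at their own pace and stop on an object; "grip_force" is the grip in N (left out, the last holds). Time passes only in rows, so rows that do not move let the fingers close. It gives the time, the measured TCP pose, the force and the opening at its end, in the units of the state.
- robot.get_state(): the state, without advancing time (a new reading comes with each control period).
- vision.get_image(name): name is "scene" or "top" or "wrist"; returns a dict with "image" (420x560x3 uint8, red, green, blue), "fx", "fy", "cx", "cy" (pixels), "T" (4x4, takes a point from camera to world coordinates). Camera axes: x right, y up, looking along -z (the intrinsics and any distortion apply to the point x, -y, -z); pixel columns grow to the right and rows downward; lengths in m; the calibration is good to about 2 mm. A picture is of the moment at which its call begins. There is no depth.
- robot.finish_job(): hands the job in, once; it reports no verdict.
Trained networks look in a picture, given as the dict that the camera call returned (one of the last four; its "shot" number tells which), for a name from the list of things; names that differ only in an ending like _2 or _b are one class to them, and where a whole thing is asked for, a point or a joint stands for the part that bears it (a point fixed in the world has none). Each returns a list of dicts, best first, with "score" (0 to 1); they miss things now and then, are a little off and sometimes report something else, mostly with a low value. They report only what shows in the picture. A call takes as long as a camera call. They do not tell look-alikes from the thing itself.
- finder.cut_out(name, picture): "mask" (420x560 bool, what is visible of it) and "box" ([left, top, width, height] in pixels, round what is visible of it).
The state is a dict: "t": time; "joint_pos": joint angles; "qd": joint speeds; "joint_efforts": joint torques, N m; "tool_pos": TCP position; "eef_rot": TCP orientation; "contact_force": force on the tool from outside, world axes, zero at the start; "wrist_torque": the same for the moment, N m; "width": finger opening in m.
Only numpy, scipy, OpenCV 4.12 (cv2) and the standard library are available. Lean on these libraries where they do the work, as an engineer would, in place of code of your own. Each camera call takes 0.05 s, during which the arm holds its last target.

## Working session

There is one attempt and no reset: what is moved stays moved. The work goes in short steps, Python scripts to look and compute and a tool call to move; the robot and the scene stay as the last step left them, time stands still between calls to the robot, and variables do not carry over. Pictures are saved under pics/ and viewed, and the job is handed in when it is done.

Besides the shell and the picture viewer there is one more tool, called after "Request:" as name(argument=value, ...) on one line, values as JSON. servo_tool: Moves the arm, as the interface text tells. Its arguments: {"type":"object","properties":{"deltas":{"type":"array","items":{"type":"array","items":{"type":"number"}}},"grip_force":{"type":"number"}},"required":["deltas"]}

```bash
ls; mkdir -p pics; python3 - <<'E'
from workcell import robot, vision, finder
import cv2,json
s=robot.get_state(); print(s)
for n in ("scene","top","wrist"):
    p=vision.get_image(n); print(n,p['fx'],p['cx'],p['cy'],p['T'].tolist(),[k for k in p])
    cv2.imwrite(f'pics/{n}0.png',p['image'][:,:,::-1])
E
```

```text
pics
{'t': 0.0, 'joint_pos': array([ 1.05752290e+00,  5.28465700e-01,  1.43389857e+00,  1.63539172e-05,
        1.18134947e+00, -1.78510028e-01]), 'qd': array([-7.01301178e-04, -1.76481332e-03, -8.80733275e-04, -3.01234209e-05,
        6.59057648e-04, -1.18885104e-03]), 'joint_efforts': array([-1.42030214e-03, -4.42344689e+01, -1.78026187e+01, -2.41105254e-04,
        8.48252792e-03,  2.08766593e-06]), 'tool_pos': array([0.20496629, 0.58969577, 0.23033506]), 'eef_rot': array([-0.41002379,  0.57699466,  0.4093953 ,  0.57563282]), 'contact_force': array([ 0.42611338,  0.70116617, -0.54309165]), 'wrist_torque': array([ 0.01301665,  0.03397069, -0.03292538]), 'width': 0.0856977122670677}
scene 443.3679633215573 278.26535507514046 206.4521806613528 [[-0.7409637448417947, -0.3748972961555661, 0.5571577390338119, 1.128744202620724], [0.6715449547129511, -0.413255209376115, 0.6150182970636596, 0.5799614919410705], [-0.00032035855542601884, 0.8298627291659442, 0.5579675152835036, 0.5989500189320158], [0.0, 0.0, 0.0, 1.0]] ['image', 'fx', 'fy', 'cx', 'cy', 'T', 'shot']
top 491.17517128502374 271.3295934908826 208.58980702039116 [[0.005895721724813134, 0.9890599725804569, -0.1473961027452531, 0.40882648474520483], [-0.9997899112907347, 0.002936575538555806, -0.0202857044583395, -0.020515582509643145], [-0.019630938505540388, 0.14748473535675483, 0.9888694954796308, 1.187895170268681], [0.0, 0.0, 0.0, 1.0]] ['image', 'fx', 'fy', 'cx', 'cy', 'T', 'shot']
wrist 369.3850357153678 275.86022150021563 216.73714748498483 [[0.3287481754336613, -0.8975258166424245, -0.29389121390301204, 0.1300751537087011], [0.944414543640822, 0.31163028188672875, 0.10472696487005612, 0.6157255438349469], [-0.0024097528368510627, -0.31198393527799667, 0.9500843211103518, 0.3726704245960981], [0.0, 0.0, 0.0, 1.0]] ['image', 'fx', 'fy', 'cx', 'cy', 'T', 'shot']
```

View pics/scene0.png

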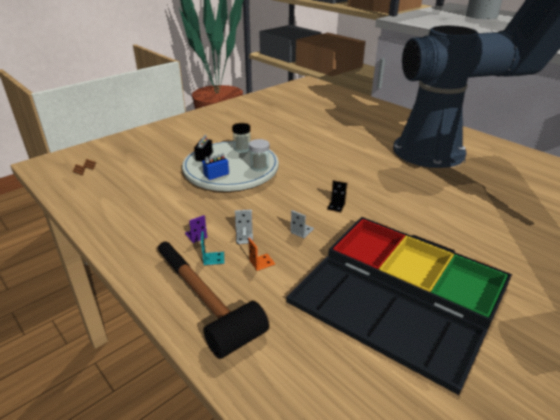

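View pics/top0.png

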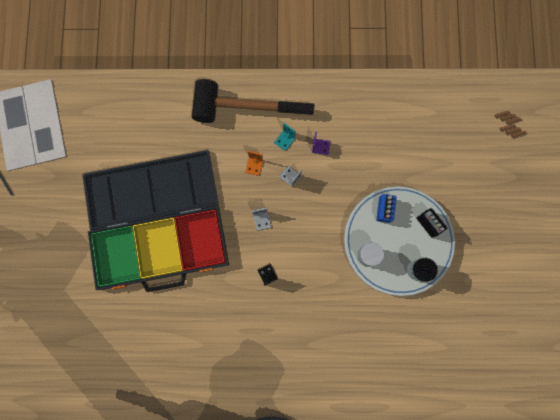

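View pics/wrist0.png

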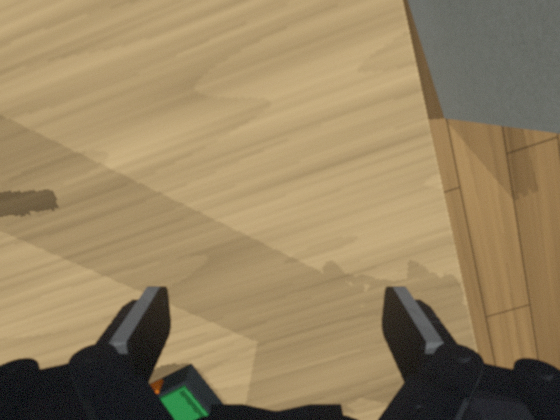

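The top view shows the green, yellow and red bins at (115,255), (157,247) and (202,239). Two chrome brackets are at (291,176) and (262,219), and the black bracket is at (267,274). Orange, teal and purple look-alike brackets sit nearby. On the turntable, centred at (399,240), are the aluminium jar (372,254), black jar (425,269), blue holder (387,208) and black holder (432,222).

```bash
cat > h.py <<'E'
from workcell import robot, vision, finder
import cv2,numpy as np
from scipy.spatial.transform import Rotation as R
def ray(p,uv):
    T=p['T']; d=np.array([(uv[0]-p['cx'])/p['fx'],-(uv[1]-p['cy'])/p['fy'],-1.0])
    return T[:3,3],T[:3,:3]@d
def atz(p,uv,z):
    o,d=ray(p,uv); return o+d*(z-o[2])/d[2]
def proj(p,X):
    X=np.atleast_2d(X); c=(X-p['T'][:3,3])@p['T'][:3,:3]
    return np.stack([p['cx']+p['fx']*c[:,0]/-c[:,2],p['cy']-p['fy']*c[:,1]/-c[:,2]],1)
def tri(obs):
    A=np.zeros((3,3));b=np.zeros(3);L=[]
    for p,uv in obs:
        o,d=ray(p,uv);d=d/np.linalg.norm(d);M=np.eye(3)-np.outer(d,d);A+=M;b+=M@o;L.append((o,d))
    X=np.linalg.solve(A,b); return X,[float(np.linalg.norm((np.eye(3)-np.outer(d,d))@(X-o))) for o,d in L]
def save(p,name): cv2.imwrite(f'pics/{name}.png',p['image'][:,:,::-1])
def crop(p,name,x0,y0,w,h,s):
    c=p['image'][y0:y0+h,x0:x0+w,::-1]; cv2.imwrite(f'pics/{name}.png',cv2.resize(c,None,fx=s,fy=s,interpolation=cv2.INTER_CUBIC))
E
python3 - <<'E'
from h import *
pt=vision.get_image('top'); ps=vision.get_image('scene')
for n in ['chrome_bracket_a','aluminium_lid_jar','blue_bit_holder','red_bin','yellow_bin','green_bin']:
  for nm,p in(('top',pt),('scene',ps)):
    for d in finder.cut_out(n,p):
        m=d['mask']; v,u=np.nonzero(m)
        if len(u)==0: continue
        c=(u.mean(),v.mean()); print(n,nm,round(d['score'],2),d['box'],np.round(c,1),len(u),np.round(p['image'][m].mean(0)),np.round(atz(p,c,0.03),3))
crop(pt,'topA',225,120,110,170,4.5 if 0 else 3.5)
crop(ps,'scA',170,115,180,160,3.5)
print(proj(ps,atz(pt,(399,240),.03)))
E
```

```text
chrome_bracket_a top 0.76 [277.1, 124.6, 18.4, 24.2] [285.8 137.2] 326 [ 36. 105. 105.] [ 0.757 -0.031  0.03 ]
chrome_bracket_a top 0.7 [313.9, 134.0, 16.0, 21.4] [319.8 145.6] 279 [71. 45. 82.] [ 0.736 -0.114  0.03 ]
chrome_bracket_a top 0.66 [279.5, 163.3, 19.7, 23.1] [289.9 175.8] 271 [110. 113. 111.] [ 0.661 -0.041  0.03 ]
chrome_bracket_a top 0.57 [243.0, 149.4, 20.7, 23.5] [253.6 162.7] 317 [148.  81.  30.] [0.694 0.047 0.03 ]
chrome_bracket_a scene 0.89 [288.6, 212.8, 23.1, 22.6] [299.5 224.4] 344 [ 97. 100.  98.] [0.573 0.035 0.03 ]
chrome_bracket_a scene 0.89 [202.3, 232.4, 21.3, 33.8] [211.3 255. ] 340 [ 48. 118. 115.] [ 0.774 -0.009  0.03 ]
chrome_bracket_a scene 0.84 [234.6, 211.5, 18.4, 35.0] [243.7 226. ] 543 [124. 126. 122.] [ 0.667 -0.041  0.03 ]
chrome_bracket_a scene 0.6 [184.5, 214.7, 23.1, 29.2] [197.  228.7] 406 [ 77.  42. 100.] [ 0.747 -0.101  0.03 ]
aluminium_lid_jar top 0.9 [358.9, 246.0, 26.9, 17.1] [370.1 254.5] 488 [147. 149. 152.] [ 0.473 -0.229  0.03 ]
aluminium_lid_jar scene 0.96 [253.2, 140.2, 19.1, 31.6] [259.1 154.7] 581 [126. 130. 126.] [ 0.427 -0.27
[... 388 characters left out ...]
[214.8 166.4] 497 [ 42.  68. 127.] [ 0.558 -0.302  0.03 ]
red_bin top 0.58 [170.9, 211.7, 53.7, 57.4] [199.5 239.8] 2323 [125.  31.  28.] [0.506 0.173 0.03 ]
red_bin scene 0.75 [333.3, 218.1, 70.9, 50.1] [369.5 243.4] 1942 [135.  24.  20.] [0.513 0.179 0.03 ]
yellow_bin top 0.93 [132.9, 218.1, 47.3, 63.5] [157.3 247.9] 2287 [157. 135.  37.] [0.487 0.273 0.03 ]
yellow_bin top 0.33 [252.1, 208.7, 18.1, 20.1] [261.2 218.6] 291 [110. 114. 114.] [0.557 0.027 0.03 ]
yellow_bin scene 0.66 [382.2, 236.7, 71.6, 56.3] [416.9 263.1] 2275 [177. 150.  42.] [0.494 0.278 0.03 ]
green_bin scene 0.81 [432.6, 253.8, 73.6, 67.0] [470.1 284.9] 2770 [30. 96. 46.] [0.474 0.377 0.03 ]
[[230.82933777 161.05448396]]
```

View pics/topA.png

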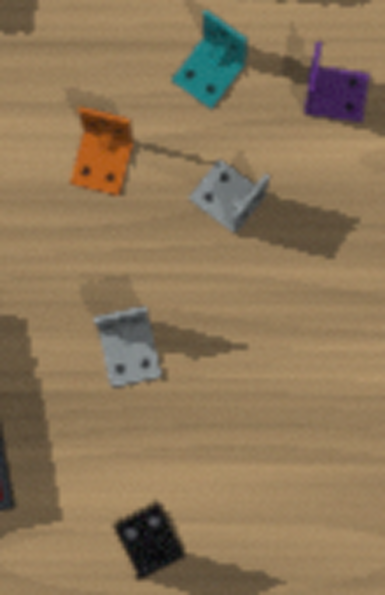

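View pics/scA.png

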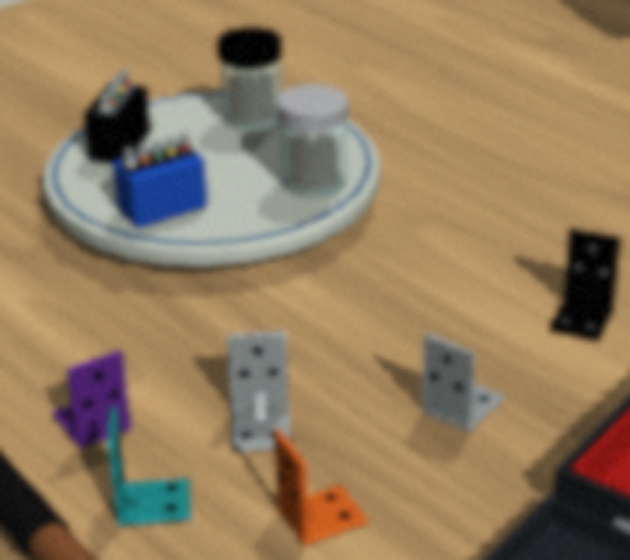

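```bash
cat >> h.py <<'E'
def tool():
    s=robot.get_state(); return s,np.array(s['tool_pos']),R.from_quat(s['eef_rot'])
def plan(xyz=None,jaw=None):
    """prints tilt error, yaw needed (about tool x) and shift in tool axes (after yaw)"""
    s,p,r=tool(); M=r.as_matrix()
    print('t',round(s['t'],2),'tcp',np.round(p,4),'w',round(s['width']*1000,1),'F',np.round(s['contact_force'],1),'j6',round(s['joint_pos'][5],2),'j1',round(s['joint_pos'][0],2))
    print('x',np.round(M[:,0],3),'jawdeg',round(np.degrees(np.arctan2(M[1,2],M[0,2])),1))
    # target R: x down, z at jaw
    a=np.arctan2(M[1,2],M[0,2])
    b=a if jaw is None else a+((np.radians(jaw)-a+np.pi/2)%np.pi-np.pi/2)
    x=np.array([0,0,-1.]);z=np.array([np.cos(b),np.sin(b),0]);y=np.cross(z,x)
    Rt=R.from_matrix(np.stack([x,y,z],1)); rv=(r.inv()*Rt).as_rotvec()
    print('rotvec',np.round(rv,3),'alt yaw',round(rv[0]-np.sign(rv[0])*np.pi,3))
    if xyz is not None: 
        d=np.array(xyz)-p
        print('shift after yaw (mm)',np.round(Rt.as_matrix().T@d*1000,1),' before yaw',np.round(M.T@d*1000,1))
E
python3 -c "
from h import *
plan((0.55,0.0,0.25),90)
s,p,r=tool();print(r.as_matrix().round(3))"
```

```text
t 0.85 tcp [0.2053 0.5903 0.2313] w 85.6 F [-0.2  0.3 -0.1] j6 -0.18 j1 1.06
x [ 0.  0. -1.] jawdeg 70.8
rotvec [-0.335  0.     0.   ] alt yaw 2.807
shift after yaw (mm) [ -18.7 -344.7 -590.3]  before yaw [ -18.7 -519.5 -444.3]
[[ 0.    -0.944  0.329]
 [ 0.     0.329  0.944]
 [-1.    -0.     0.   ]]
```

Request:
servo_tool(deltas=[[-0.112,0,0,-6,0,0,100],[-0.112,0,0,-6,0,0,100],[-0.112,0,0,-6,0,0,100],[0,0,0,0,-23,-40,100],[0,0,0,0,-23,-40,100],[0,0,0,0,-23,-40,100],[0,0,0,0,-23,-40,100],[0,0,0,0,-23,-40,100],[0,0,0,0,-23,-40,100],[0,0,0,0,-23,-40,100],[0,0,0,0,-23,-40,100],[0,0,0,0,-23,-40,100]])

```text
t: 1.85
tool_pos: [0.3933, 0.2637, 0.2497]
eef_rot: [0.5, -0.499, -0.5, -0.5]
contact_force: [-0.1, 0.1, -1.7]
width: 0.0856
```

Request:
servo_tool(deltas=[[0,0,0,0,-26,-40,100],[0,0,0,0,-26,-40,100],[0,0,0,0,-26,-40,100],[0,0,0,0,-26,-40,100],[0,0,0,0,-26,-40,100],[0,0,0,0,-26,-35,100],[0,0,0,0,0,0,100],[0,0,0,0,0,0,100],[0,0,0,0,0,0,100]])

```text
t: 2.6
tool_pos: [0.5306, 0.0575, 0.249]
eef_rot: [-0.5, 0.5, 0.501, 0.5]
contact_force: [-0.1, -0.5, -0.2]
width: 0.0854
```

```bash
python3 - <<'E'
from h import *
plan((0.55,0.0,0.25),90)
p=vision.get_image('wrist');save(p,'w1')
for d in finder.cut_out('chrome_bracket_a',p):
    m=d['mask']; v,u=np.nonzero(m); print(round(d['score'],2),d['box'],p['image'][m].mean(0).round())
E
```

```text
t 2.6 tcp [0.5306 0.0575 0.249 ] w 85.4 F [-0.1 -0.5 -0.2] j6 -1.67 j1 -0.1
x [-0.001  0.001 -1.   ] jawdeg 90.0
rotvec [ 0.     0.001 -0.001] alt yaw -3.141
shift after yaw (mm) [ -1.  -19.4 -57.5]  before yaw [ -1.  -19.3 -57.5]
0.92 [229.5, 175.4, 41.1, 62.7] [166. 166. 158.]
0.84 [168.9, 270.3, 48.4, 36.5] [169. 170. 164.]
0.73 [178.7, 335.5, 52.3, 68.2] [ 56. 148. 145.]
0.57 [249.6, 288.9, 41.3, 68.4] [190. 121.  53.]
```

View pics/w1.png

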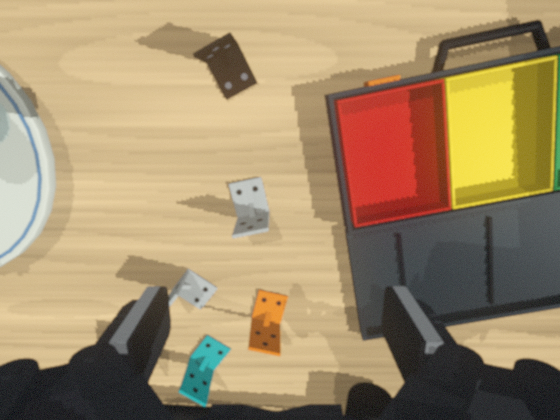

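The wrist view shows chrome B at (250,206), chrome A at (193,288), black at (228,66), orange at (267,322) and teal at (205,370). I'm moving on to get a second view.

Request:
servo_tool(deltas=[[0,0,0,0,-30,-25,100],[0,0,0,0,-30,-25,100],[0,0,0,0,-25,-20,100],[0,0,0,0,0,0,70],[0,0,0,0,0,0,70]])

```text
t: 3.12
tool_pos: [0.6166, -0.0119, 0.249]
eef_rot: [-0.5, 0.5, 0.501, 0.5]
contact_force: [-0.7, 0.3, -0.3]
width: 0.0636
```

```bash
python3 - <<'E'
from h import *
import pickle
plan()
p=vision.get_image('wrist');save(p,'w2')
pickle.dump(p,open('w2.pkl','wb'))
for d in finder.cut_out('chrome_bracket_a',p):
    m=d['mask']; v,u=np.nonzero(m); print(round(d['score'],2),d['box'],p['image'][m].mean(0).round())
E
```

```text
t 3.12 tcp [ 0.6166 -0.0119  0.249 ] w 63.6 F [-0.7  0.3 -0.3] j6 -1.77 j1 -0.2
x [-0.  0. -1.] jawdeg 90.1
rotvec [ 0.  0. -0.] alt yaw -3.142
0.98 [235.7, 272.4, 50.1, 69.3] [ 71. 145. 139.]
0.86 [220.0, 197.8, 54.8, 41.5] [160. 161. 154.]
0.75 [165.9, 263.3, 41.2, 34.6] [104.  71. 112.]
0.68 [290.5, 91.1, 54.9, 56.7] [161. 162. 156.]
0.66 [539.1, 0.6, 20.9, 120.7] [212. 189.  57.]
0.65 [311.6, 218.2, 39.6, 66.1] [187. 119.  53.]
```

View pics/w2.png

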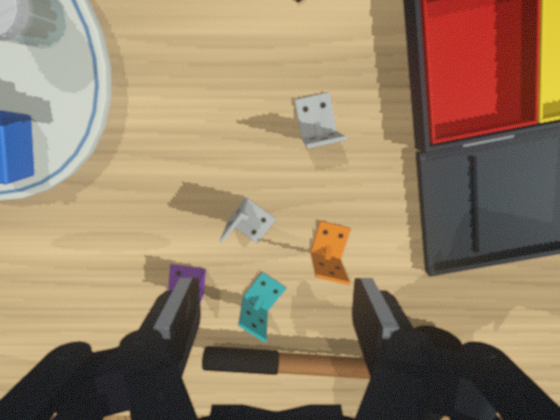

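```bash
cat > fit.py <<'E'
from h import *
from scipy.optimize import minimize
def box(x0,x1,y0,y1,z0,z1): return np.array([[x,y,z] for x in(x0,x1) for y in(y0,y1) for z in(z0,z1)])
def cyl(r,z0,z1):
    a=np.linspace(0,2*np.pi,40,endpoint=False); return np.concatenate([np.stack([r*np.cos(a),r*np.sin(a),0*a+z],1) for z in(z0,z1)])
BR=[box(-.021,.021,-.018,.018,0,.004),box(-.021,-.017,-.018,.018,0,.06)]
BH=[box(-.03,.03,-.017,.017,0,.042),box(-.026,.026,-.003,.003,.042,.056)]
JAR=[cyl(.025,0,.055),cyl(.026,.055,.07)]
S=4
def sil(p,parts,x,y,z,a,off,win):
    x0,y0,w,h=win; im=np.zeros((h*S,w*S),np.uint8); c,s=np.cos(a),np.sin(a)
    for b in parts:
        X=np.stack([x+c*b[:,0]-s*b[:,1],y+s*b[:,0]+c*b[:,1],z+b[:,2]],1)
        uv=(proj(p,X)-[x0,y0]+.5)*S
        cv2.fillConvexPoly(im,cv2.convexHull(uv.astype(np.float32)).round().astype(np.int32),255)
    return im>0
def fit(parts,views,guess,zfix=None,yaws=None):
    """views: list of (p,mask)"""
    W=[]
    for p,m in views:
        v,u=np.nonzero(m); x0,y0=max(0,u.min()-10),max(0,v.min()-10); w,h=min(560,u.max()+11)-x0,min(420,v.max()+11)-y0
        mm=cv2.resize(m[y0:y0+h,x0:x0+w].astype(np.uint8)*255,None,fx=S,fy=S,interpolation=cv2.INTER_LINEAR)>127
        W.append((p,mm,(x0,y0,w,h)))
    def cost(q,each=False):
        z=q[3]/1000*1 if zfix is None else zfix
        L=[]
        for p,mm,win in W:
            g=sil(p,parts,q[0]/1000,q[1]/1000,z,q[2]/20,None,win); L.append(1-(g&mm).sum()/max(1,(g|mm).sum()))
        return np.round(L,3) if each else float(np.mean(L))
    best=None
    for a in (yaws if yaws is not None else np.arange(0,2*np.pi,np.pi/6)):
        q0=[guess[0]*1000,guess[1]*1000,a*20]+([guess[2]*1000] if zfix is None else [])
        sx=np.vstack([q0]+[np.array(q0)+np.eye(len(q0))[i]*6 for i in range(len(q0))])
        r=minimize(cost,q0,method='Nelder-Mead',options=dict(initial_simplex=sx,maxiter=140,xatol=.1,fatol=1e-4))
        if best is None or r.fun<best.fun: best=r
    q=best.x
    return dict(x=round(q[0]/1000,4),y=round(q[1]/1000,4),z=round(q[3]/1000,4) if zfix is None else zfix,yaw=round(np.degrees(q[2]/20)%360,1),cost=round(best.fun,3),each=cost(q,True))
def get(name,p,near,z,rad=60):
    """mask whose centre is nearest to projected near"""
    uv=proj(p,[near[0],near[1],z])[0]; L=[]
    for d in finder.cut_out(name,p):
        v,u=np.nonzero(d['mask'])
        if len(u)>20: L.append((np.hypot(u.mean()-uv[0],v.mean()-uv[1]),d['score'],d['mask']))
    if not L: return None
    b=min(L,key=lambda t:t[0]); print(name,'px off',round(b[0],1),'score',round(b[1],2)); return b[2] if b[0]<rad else None
E
python3 - <<'E'
from fit import *
P=[vision.get_image(n) for n in('wrist','top','scene')]
for g in((0.66,-0.04),(0.565,0.03)):
    V=[(p,get('chrome_bracket_a',p,g,.02,25)) for p in P]; V=[v for v in V if v[1] is not None]
    print(len(V)); print(fit(BR,V,(*g,0))); print(fit(BR,V,(*g,0),zfix=0.)); print('wristonly',fit(BR,V[:1],(*g,0),zfix=0.))
E
```

```text
chrome_bracket_a px off 3.3 score 0.59
chrome_bracket_a px off 45.1 score 0.75
chrome_bracket_a px off 4.2 score 0.81
2
{'x': np.float64(0.6681), 'y': np.float64(-0.0402), 'z': np.float64(0.0002), 'yaw': np.float64(50.8), 'cost': np.float64(0.076), 'each': array([0.052, 0.101])}
{'x': np.float64(0.668), 'y': np.float64(-0.0402), 'z': 0.0, 'yaw': np.float64(51.4), 'cost': np.float64(0.075), 'each': array([0.048, 0.101])}
wristonly {'x': np.float64(0.668), 'y': np.float64(-0.0402), 'z': 0.0, 'yaw': np.float64(51.3), 'cost': np.float64(0.048), 'each': array([0.048])}
chrome_bracket_a px off 5.6 score 0.71
chrome_bracket_a px off 93.1 score 0.75
chrome_bracket_a px off 1.6 score 0.66
2
{'x': np.float64(0.5572), 'y': np.float64(0.0272), 'z': np.float64(0.0009), 'yaw': np.float64(192.2), 'cost': np.float64(0.068), 'each': array([0.056, 0.08 ])}
{'x': np.float64(0.5573), 'y': np.float64(0.027), 'z': 0.0, 'yaw': np.float64(192.8), 'cost': np.float64(0.071), 'each': array([0.052, 0.09 ])}
wristonly {'x': np.float64(0.5575), 'y': np.float64(0.0266), 'z': 0.0, 'yaw': np.float64(192.6), 'cost': np.float64(0.046), 'each': array([0.046])}
```

```bash
python3 - <<'E'
from fit import *
t=dict(fx=491.17517128502374,cx=271.3295934908826,cy=208.58980702039116,T=np.array([[0.005895721724813134, 0.9890599725804569, -0.1473961027452531, 0.40882648474520483], [-0.9997899112907347, 0.002936575538555806, -0.0202857044583395, -0.020515582509643145], [-0.019630938505540388, 0.14748473535675483, 0.9888694954796308, 1.187895170268681],[0,0,0,1]]))
s=vision.get_image('scene'); pt=vision.get_image('top')
t['fy']=pt['fy']
t['image']=cv2.imread('pics/top0.png')[:,:,::-1]
def seg(p,c):
    h=cv2.cvtColor(np.ascontiguousarray(p['image']),cv2.COLOR_RGB2HSV);H,Sa,V=[h[:,:,i].astype(int) for i in range(3)]
    m={'r':((H<8)|(H>172)),'y':(H>22)&(H<35),'g':(H>50)&(H<80)}[c]&(Sa>140)&(V>40)
    n,l,st,_=cv2.connectedComponentsWithStats(m.astype(np.uint8)); k=1+st[1:,4].argmax(); return l==k
ms={c:(seg(t,c),seg(s,c)) for c in 'ryg'}
for c in 'ryg': print(c,[ (int(m.sum()), np.round(np.argwhere(m).mean(0)[::-1],1)) for m in ms[c]])
FL=[box(-.064,.064,-.05,.05,.0255,.026)]
for c,g in(('r',(.507,.175)),('y',(.49,.275)),('g',(.475,.375))):
    V=[(t,ms[c][0]),(s,ms[c][1])]
    print(c,fit(FL,V,(*g,.004),yaws=[.15,-.15]),fit(FL,V,(*g,0),zfix=.004,yaws=[.15]))
    vis=t['image'].copy()
save(s,'s2')
E
```

```text
r [(2345, array([199.5, 239.6])), (2013, array([368.6, 242.7]))]
y [(2345, array([156.6, 247.8])), (2373, array([417.4, 262.9]))]
g [(2179, array([114.9, 255.8])), (2767, array([470.7, 285.1]))]
r {'x': np.float64(0.5089), 'y': np.float64(0.1731), 'z': np.float64(0.0047), 'yaw': np.float64(11.4), 'cost': np.float64(0.037), 'each': array([0.032, 0.042])} {'x': np.float64(0.5083), 'y': np.float64(0.173), 'z': 0.004, 'yaw': np.float64(11.2), 'cost': np.float64(0.04), 'each': array([0.031, 0.049])}
y {'x': np.float64(0.488), 'y': np.float64(0.2752), 'z': np.float64(0.0036), 'yaw': np.float64(11.4), 'cost': np.float64(0.04), 'each': array([0.032, 0.048])} {'x': np.float64(0.4877), 'y': np.float64(0.2749), 'z': 0.004, 'yaw': np.float64(11.7), 'cost': np.float64(0.042), 'each': array([0.031, 0.054])}
g {'x': np.float64(0.4682), 'y': np.float64(0.3747), 'z': np.float64(0.0033), 'yaw': np.float64(11.1), 'cost': np.float64(0.044), 'each': array([0.064, 0.024])} {'x': np.float64(0.4679), 'y': np.float64(0.3744), 'z': 0.004, 'yaw': np.float64(11.1), 'cost': np.float64(0.045), 'each': array([0.063, 0.028])}
```

View pics/s2.png

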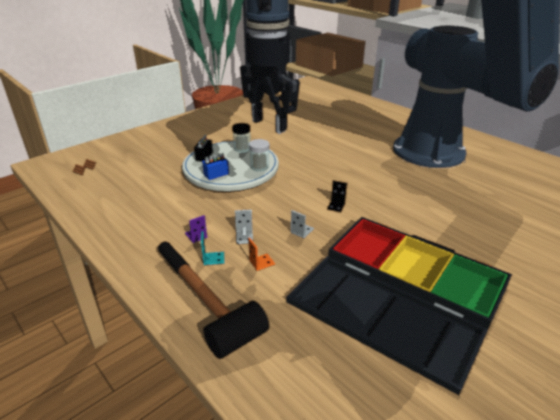

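```bash
python3 -c "
from h import *
plan((.5759,.0310,.12),102.7)"
```

```text
t 3.77 tcp [ 0.6163 -0.0124  0.2494] w 59.9 F [-0.1  0.7 -0. ] j6 -1.77 j1 -0.2
x [ 0.  0. -1.] jawdeg 90.1
rotvec [-0.22 -0.    0.  ] alt yaw 2.921
shift after yaw (mm) [129.4  29.9  51.2]  before yaw [129.4  40.4  43.4]
```

Request:
servo_tool(deltas=[[-0.11,0,0,20,0,0,70],[-0.11,0,0,20,0,0,70],[0,0,0,25,10,17,70],[0,0,0,25,10,17,70],[0,0,0,25,10,17,70],[0,0,0,14,0,0,70],[0,0,0,0,0,0,70],[0,0,0,0,0,0,70]])

```text
t: 4.43
tool_pos: [0.5761, 0.0307, 0.12]
eef_rot: [-0.552, 0.442, 0.552, 0.442]
contact_force: [0.5, 0.1, 0.1]
width: 0.0597
```

```bash
python3 - <<'E'
from h import *
plan((.5759,.0310,.024),102.7)
p=vision.get_image('wrist');save(p,'w3')
E
```

```text
t 4.43 tcp [0.5761 0.0307 0.12  ] w 59.7 F [0.5 0.1 0.1] j6 -1.93 j1 -0.14
x [-0.001 -0.    -1.   ] jawdeg 102.7
rotvec [-0.     0.    -0.001] alt yaw 3.141
shift after yaw (mm) [96.   0.1  0.3]  before yaw [96.   0.   0.3]
```

View pics/w3.png

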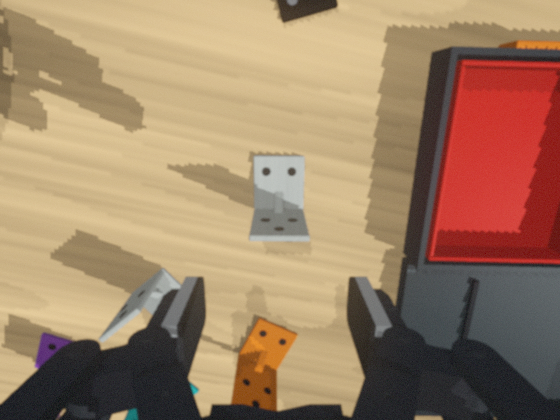

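This view is centred on chrome B at (279,200), and its orientation matches the fit. I'm descending to close on it.

Request:
servo_tool(deltas=[[0,0,0,30,0,0,70],[0,0,0,30,0,0,70],[0,0,0,24,0,0,70],[0,0,0,12,0,0,70],[0,0,0,0,0,0,70],[0,0,0,0,0,0,0],[0,0,0,0,0,0,0],[0,0,0,0,0,0,0],[0,0,0,0,0,0,0],[0,0,0,0,0,0,0],[0,0,0,0,0,0,0]], grip_force=40)

```text
t: 5.4
tool_pos: [0.5778, 0.0305, 0.0262]
eef_rot: [0.554, -0.441, -0.551, -0.443]
contact_force: [-0.3, 0.3, 7.0]
width: 0.0352
```

Request:
servo_tool(deltas=[[0,0,0,-10,0,0,0],[0,0,0,-25,0,0,0],[0,0,0,-30,0,0,0],[0,0,0,-30,0,0,0],[0,0,0,0,0,0,0],[0,0,0,0,0,0,0]])

```text
t: 5.9
tool_pos: [0.5767, 0.0307, 0.1215]
eef_rot: [0.553, -0.441, -0.551, -0.442]
contact_force: [0.6, -0.8, -1.7]
width: 0.035
```

```bash
python3 - <<'E'
from h import *
c,s_=np.cos(np.radians(11.3)),np.sin(np.radians(11.3))
# red bin, bracket B at bin x=+.027, yaw 191.3 -> plate at bin x +.046
q=(.508+.046*c,.1752+.046*s_); print(q)
plan((*q,.119),101.3)
p=vision.get_image('wrist');save(p,'w4')
E
```

```text
(np.float64(0.5531082742931442), np.float64(0.1842135226351558))
t 5.9 tcp [0.5767 0.0307 0.1215] w 35.0 F [ 0.6 -0.8 -1.7] j6 -1.93 j1 -0.14
x [ 0.004 -0.001 -1.   ] jawdeg 102.7
rotvec [ 0.024 -0.001  0.004] alt yaw -3.117
shift after yaw (mm) [  2.5  -6.9 155.1]  before yaw [  2.3 -10.6 154.9]
```

View pics/w4.png

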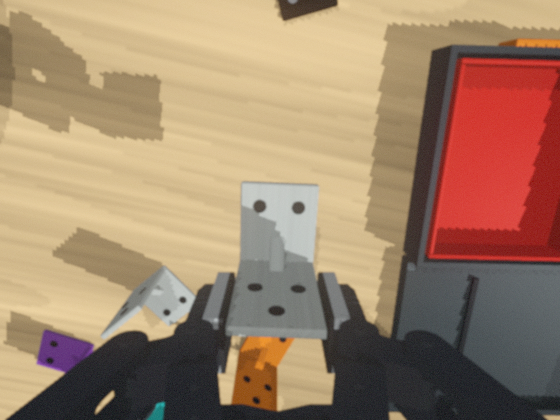

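Request:
servo_tool(deltas=[[0.024,0,0,0,0,0,0],[0,0,0,0,-2,30,0],[0,0,0,0,-2,40,0],[0,0,0,0,-2,40,0],[0,0,0,0,-1,30,0],[0,0,0,0,0,15,0],[0,0,0,20,0,0,0],[0,0,0,20,0,0,0],[0,0,0,0,0,0,0],[0,0,0,0,0,0,0]])

```text
t: 6.78
tool_pos: [0.5502, 0.1839, 0.077]
eef_rot: [-0.545, 0.45, 0.548, 0.447]
contact_force: [-0.8, -0.1, -0.3]
width: 0.0351
```

```bash
python3 - <<'E'
from h import *
plan((.5531,.1842,.033),101.3)
p=vision.get_image('wrist');save(p,'w5'); p=vision.get_image('scene');crop(p,'s5',280,150,240,180,3)
E
```

```text
t 6.78 tcp [0.5502 0.1839 0.077 ] w 35.1 F [-0.8 -0.1 -0.3] j6 -1.64 j1 0.13
x [-0.006 -0.001 -1.   ] jawdeg 101.3
rotvec [-0.001  0.    -0.006] alt yaw 3.141
shift after yaw (mm) [44.  -2.9 -0.3]  before yaw [44.  -3.2 -0.3]
```

View pics/w5.png

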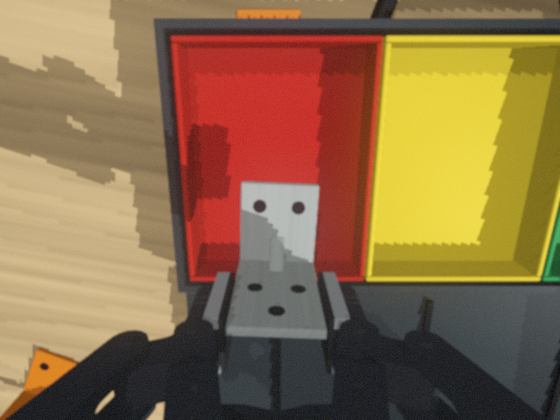

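View pics/s5.png

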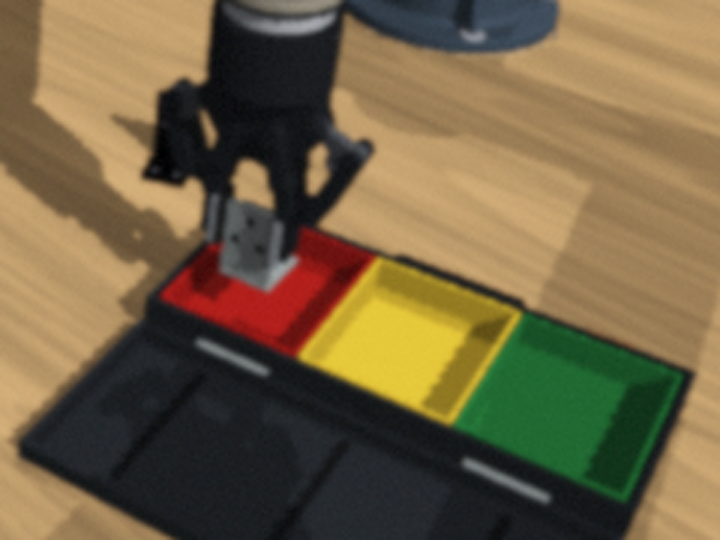

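Request:
servo_tool(deltas=[[0,0,0,20,0,0,0],[0,0,0,12,0,0,0],[0,0,0,6,0,0,0],[0,0,0,4,0,0,0],[0,0,0,2,0,0,0],[0,0,0,0,0,0,0],[0,0,0,0,0,0,0]])

```text
t: 7.47
tool_pos: [0.5527, 0.1841, 0.0357]
eef_rot: [0.547, -0.448, -0.547, -0.449]
contact_force: [0.7, 0.5, -1.3]
width: 0.0351
```

Request:
servo_tool(deltas=[[0,0,0,2,0,0,0],[0,0,0,0,0,0,0],[0,0,0,0,0,0,0]])

```text
t: 7.72
tool_pos: [0.5525, 0.1842, 0.0336]
eef_rot: [0.547, -0.448, -0.547, -0.448]
contact_force: [-0.6, -0.8, -1.1]
width: 0.0349
```

Request:
servo_tool(deltas=[[0,0,0,1,0,0,0],[0,0,0,0,0,0,0],[0,0,0,0,0,0,0]])

```text
t: 7.97
tool_pos: [0.5527, 0.1842, 0.0332]
eef_rot: [0.547, -0.448, -0.547, -0.449]
contact_force: [-0.9, 0.1, 6.2]
width: 0.0349
```

Contact is at 6 N, so I'm releasing and lifting.

Request:
servo_tool(deltas=[[0,0,0,0,0,0,65],[0,0,0,0,0,0,65],[0,0,0,0,0,0,65],[0,0,0,0,0,0,65],[0,0,0,-10,0,0,65],[0,0,0,-25,0,0,65],[0,0,0,-30,0,0,65],[0,0,0,-30,0,0,65],[0,0,0,-20,0,0,65],[0,0,0,0,0,0,65]])

```text
t: 8.8
tool_pos: [0.5556, 0.1847, 0.1527]
eef_rot: [0.549, -0.446, -0.544, -0.451]
contact_force: [0.5, 0.7, 0.6]
width: 0.0555
```

```bash
python3 - <<'E'
from fit import *
p=vision.get_image('wrist');save(p,'w6')
# A grasp: plate centre
a=np.radians(51.2); q=(.668-.019*np.cos(a),-.0402-.019*np.sin(a)); print(q)
plan((*q,.125),141.2)
E
```

```text
(np.float64(0.6560945275840753), np.float64(-0.05500742133369801))
t 8.85 tcp [0.5542 0.1844 0.1505] w 55.4 F [-0.4  0.5 -0.8] j6 -1.64 j1 0.13
x [ 0.006  0.001 -1.   ] jawdeg 101.3
rotvec [-0.696 -0.003  0.006] alt yaw 2.445
shift after yaw (mm) [  25.5  122.8 -229.4]  before yaw [  25.9  -52.8 -254.7]
```

View pics/w6.png

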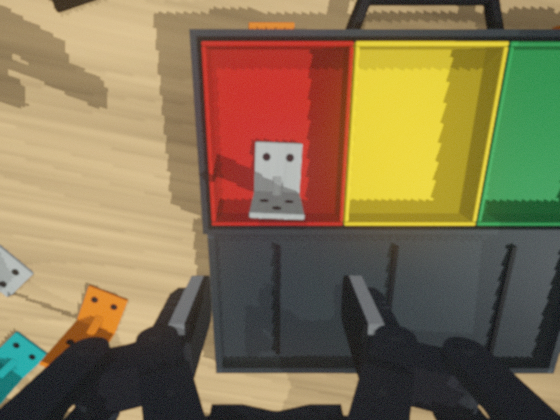

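Chrome B stands in the red bin at (277,185). Next is chrome A.

Request:
servo_tool(deltas=[[0,0,0,5,-6,-34,58],[0,0,0,5,-6,-34,58],[0,0,0,5,-6,-34,58],[0,0,0,5,-6,-34,58],[0,0,0,5,-9,-34,58],[0,0,0,0,-10,-34,58],[-0.116,0,0,0,-10,-34,58],[-0.116,0,0,0,0,0,58],[-0.116,0,0,0,0,0,58],[-0.116,0,0,0,0,0,58],[-0.116,0,0,0,0,0,58],[-0.116,0,0,0,0,0,58]])

```text
t: 9.85
tool_pos: [0.6498, -0.0389, 0.1206]
eef_rot: [-0.666, 0.233, 0.669, 0.233]
contact_force: [-0.6, -0.5, -0.5]
width: 0.0499
```

```bash
python3 - <<'E'
from fit import *
p=vision.get_image('wrist');save(p,'w7')
m=get('chrome_bracket_a',p,(.668,-.04),.02,40)
if m is not None: print(fit(BR,[(p,m)],(.668,-.04),zfix=0.,yaws=[.6,.9,1.2]))
plan((.6561,-.055,.125),141.2)
E
```

```text
chrome_bracket_a px off 9.7 score 0.87
{'x': np.float64(0.6683), 'y': np.float64(-0.0406), 'z': 0.0, 'yaw': np.float64(52.6), 'cost': np.float64(0.049), 'each': array([0.049])}
t 9.95 tcp [ 0.6499 -0.0387  0.1208] w 49.7 F [ 0.  -0.4  0.3] j6 -2.69 j1 -0.23
x [-0.003  0.001 -1.   ] jawdeg 141.2
rotvec [-0.001  0.003 -0.001] alt yaw 3.141
shift after yaw (mm) [ -4.2   8.8 -15. ]  before yaw [ -4.2   8.8 -15. ]
```

View pics/w7.png

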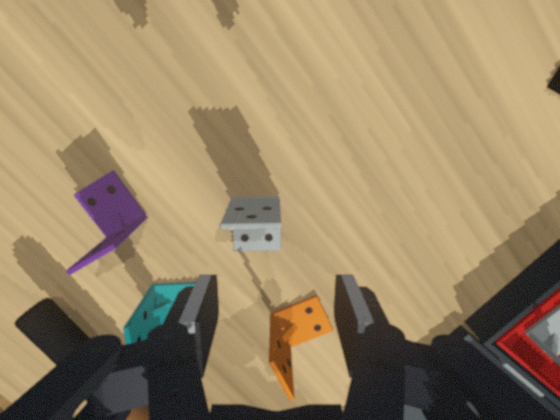

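Request:
servo_tool(deltas=[[-0.014,0,0,5,8,-15.5,58],[0,0,0,30,0,0,58],[0,0,0,30,0,0,58],[0,0,0,24,0,0,58],[0,0,0,7,0,0,58],[0,0,0,0,0,0,58],[0,0,0,0,0,0,58]])

```text
t: 10.53
tool_pos: [0.6581, -0.0548, 0.0262]
eef_rot: [-0.668, 0.231, 0.669, 0.231]
contact_force: [-0.2, -0.9, -0.9]
width: 0.0496
```

```bash
python3 - <<'E'
from fit import *
p=vision.get_image('wrist');save(p,'w8')
plan((.6566,-.0555,.024),142.2)
E
```

```text
t 10.58 tcp [ 0.659  -0.055   0.0273] w 49.5 F [ 0.4 -0.1  0.3] j6 -2.73 j1 -0.25
x [ 0.002 -0.    -1.   ] jawdeg 141.9
rotvec [-0.005 -0.002  0.001] alt yaw 3.137
shift after yaw (mm) [3.3 1.9 1.6]  before yaw [3.3 1.9 1.6]
```

View pics/w8.png

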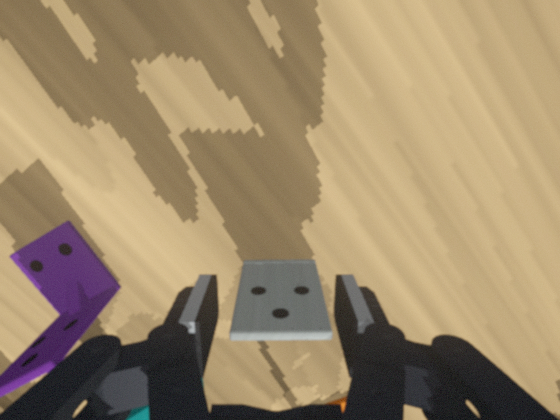

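The jaws straddle chrome A's plate at (280,300) and are clear of the purple bracket. Closing and lifting.

Request:
servo_tool(deltas=[[0,0,0,2,0,0,0],[0,0,0,0,0,0,0],[0,0,0,0,0,0,0],[0,0,0,0,0,0,0],[0,0,0,0,0,0,0],[0,0,0,0,0,0,0]], grip_force=40)

```text
t: 11.08
tool_pos: [0.6595, -0.0552, 0.0263]
eef_rot: [0.67, -0.23, -0.667, -0.23]
contact_force: [-0.6, -0.5, 6.2]
width: 0.0351
```

Request:
servo_tool(deltas=[[0,0,0,-10,0,0,0],[0,0,0,-25,0,0,0],[0,0,0,-30,0,0,0],[0,0,0,-40,0,0,0],[0,0,0,-20,0,0,0],[0.12,0,0,0,0,0,0],[0.12,0,0,0,0,0,0],[0.12,0,0,0,0,0,0],[0.12,0,0,0,0,0,0],[0.12,0,0,0,0,0,0],[0.12,0,0,0,0,0,0]])

```text
t: 12.0
tool_pos: [0.6574, -0.0546, 0.1495]
eef_rot: [-0.543, 0.453, 0.543, 0.453]
contact_force: [0.1, -0.3, -1.1]
width: 0.0348
```

```bash
python3 - <<'E'
from h import *
c,s_=np.cos(np.radians(11.3)),np.sin(np.radians(11.3))
# A at bin x=-.027, yaw 11.3 -> plate at bin x -.046
q=(.508-.046*c,.1752-.046*s_); print(q)
plan((*q,.14),101.3)
p=vision.get_image('wrist');save(p,'w9')
E
```

```text
(np.float64(0.4628917257068558), np.float64(0.16618647736484418))
t 12.0 tcp [ 0.6574 -0.0546  0.1495] w 34.8 F [ 0.1 -0.3 -1.1] j6 -2.0 j1 -0.25
x [-0.001  0.    -1.   ] jawdeg 100.4
rotvec [-0.016  0.    -0.001] alt yaw 3.126
shift after yaw (mm) [  9.5 147.5 254.6]  before yaw [  9.8 151.5 252.2]
```

View pics/w9.png

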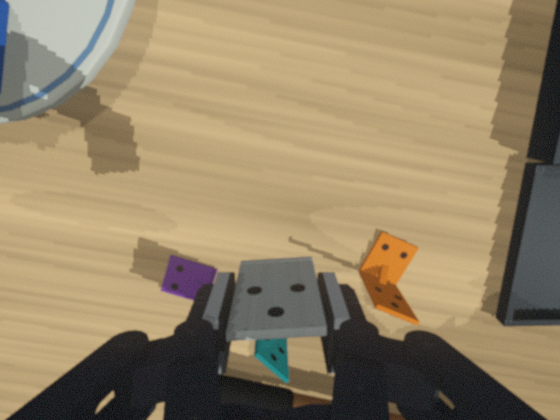

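Request:
servo_tool(deltas=[[-0.016,0,0,0,10,15,0],[0,0,0,0,17,30,0],[0,0,0,0,20,35,0],[0,0,0,0,20,35,0],[0,0,0,0,20,35,0],[0,0,0,0,20,35,0],[0,0,0,0,20,35,0],[0,0,0,0,14,25,0],[0,0,0,0,6.5,9.5,0],[0,0,0,0,0,0,0],[0,0,0,0,0,0,0]])

```text
t: 12.97
tool_pos: [0.4633, 0.1649, 0.1498]
eef_rot: [0.549, -0.446, -0.548, -0.446]
contact_force: [0.2, 0.7, -1.3]
width: 0.0351
```

```bash
python3 - <<'E'
from h import *
plan((.4629,.1662,.034),101.3)
p=vision.get_image('wrist');save(p,'w10')
p=vision.get_image('scene');crop(p,'s10',280,150,240,180,3)
E
```

```text
t 12.97 tcp [0.4633 0.1649 0.1498] w 35.1 F [ 0.2  0.7 -1.3] j6 -1.66 j1 0.11
x [ 0.002 -0.    -1.   ] jawdeg 101.8
rotvec [ 0.009 -0.001  0.002] alt yaw -3.133
shift after yaw (mm) [1.158e+02 1.000e-01 1.300e+00]  before yaw [115.8   0.3   1.4]
```

View pics/w10.png

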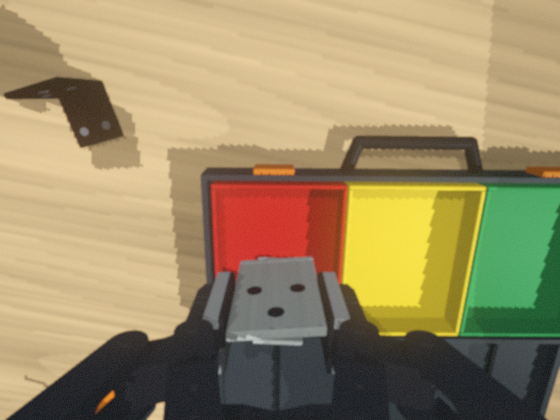

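View pics/s10.png

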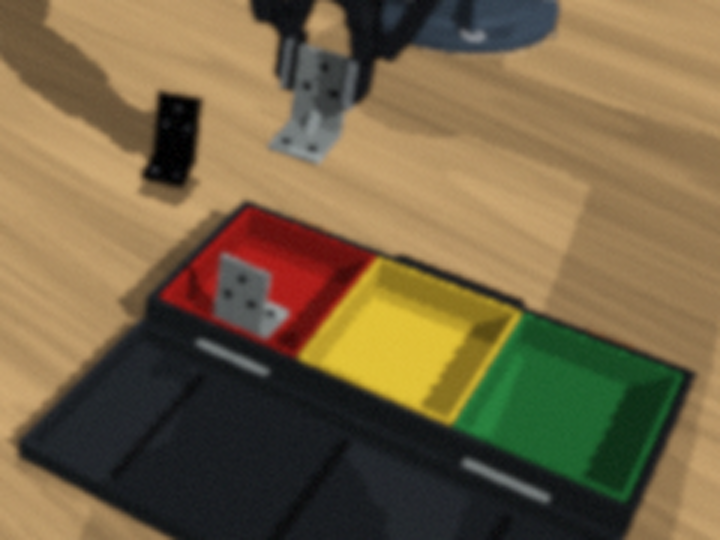

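Request:
servo_tool(deltas=[[0.009,0,0,25,0,1,0],[0,0,0,35,0,0,0],[0,0,0,25,0,0,0],[0,0,0,15,0,0,0],[0,0,0,8,0,0,0],[0,0,0,5,0,0,0],[0,0,0,2,0,0,0],[0,0,0,0,0,0,0],[0,0,0,0,0,0,0]])

```text
t: 13.82
tool_pos: [0.4632, 0.1657, 0.0351]
eef_rot: [0.547, -0.449, -0.546, -0.45]
contact_force: [-0.8, 0.5, -1.1]
width: 0.0354
```

Request:
servo_tool(deltas=[[0,0,0,1,0,0,0],[0,0,0,0,0,0,0],[0,0,0,0,0,0,0]])

```text
t: 14.07
tool_pos: [0.4626, 0.166, 0.0339]
eef_rot: [0.546, -0.449, -0.546, -0.449]
contact_force: [-0.8, -0.5, -1.5]
width: 0.0348
```

Request:
servo_tool(deltas=[[0,0,0,1,0,0,0],[0,0,0,0,0,0,0],[0,0,0,0,0,0,0]])

```text
t: 14.32
tool_pos: [0.4625, 0.166, 0.0332]
eef_rot: [0.547, -0.449, -0.546, -0.449]
contact_force: [-1.5, 0.1, 6.6]
width: 0.0349
```

Request:
servo_tool(deltas=[[0,0,0,0.5,0,0,0],[0,0,0,0,0,0,0],[0,0,0,0,0,0,0]])

```text
t: 14.57
tool_pos: [0.4625, 0.166, 0.0332]
eef_rot: [0.547, -0.449, -0.546, -0.449]
contact_force: [-2.5, -0.6, 10.3]
width: 0.0349
```

Request:
servo_tool(deltas=[[0,0,0,0,0,0,65],[0,0,0,0,0,0,65],[0,0,0,0,0,0,65],[0,0,0,0,0,0,65],[0,0,0,-10,0,0,65],[0,0,0,-25,0,0,65],[0,0,0,-30,0,0,65],[0,0,0,-40,0,0,65],[0,0,0,-40,0,0,65],[0,0,0,-40,0,0,80],[0,0,0,-20,0,0,80],[0,0,0,0,0,0,80]])

```text
t: 15.57
tool_pos: [0.4653, 0.1664, 0.2426]
eef_rot: [0.549, -0.446, -0.543, -0.452]
contact_force: [1.1, -0.3, -0.1]
width: 0.0683
```

```bash
python3 - <<'E'
from fit import *
p=vision.get_image('wrist');save(p,'w11')
s=vision.get_image('scene');crop(s,'s11',320,190,120,90,5)
plan((.52,-.24,.26),101.3)
for g in((.482,.170),(.535,.181)):
    V=[(q,get('chrome_bracket_a',q,g,.03,15)) for q in(p,s)]; V=[v for v in V if v[1] is not None]
    if V: print(fit(BR,V,(*g,0),zfix=.007))
E
```

```text
t 15.67 tcp [0.4622 0.1659 0.2379] w 68.5 F [-0.1  0.4 -0.6] j6 -1.65 j1 0.12
x [ 0.002  0.    -1.   ] jawdeg 101.1
rotvec [-0.003 -0.     0.002] alt yaw 3.139
shift after yaw (mm) [ -22.1   22.8 -409.3]  before yaw [ -22.1   21.6 -409.4]
chrome_bracket_a px off 7.9 score 0.61
chrome_bracket_a px off 4.9 score 0.79
{'x': np.float64(0.48), 'y': np.float64(0.1693), 'z': 0.007, 'yaw': np.float64(15.0), 'cost': np.float64(0.078), 'each': array([0.046, 0.11 ])}
chrome_bracket_a px off 58.2 score 0.61
chrome_bracket_a px off 1.7 score 0.61
{'x': np.float64(0.5289), 'y': np.float64(0.1795), 'z': 0.007, 'yaw': np.float64(185.3), 'cost': np.float64(0.152), 'each': array([0.152])}
```

View pics/w11.png

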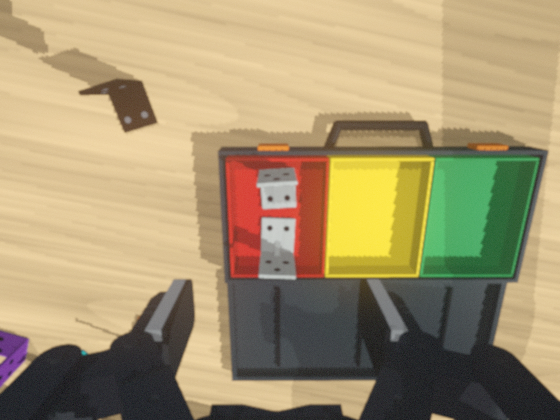

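View pics/s11.png

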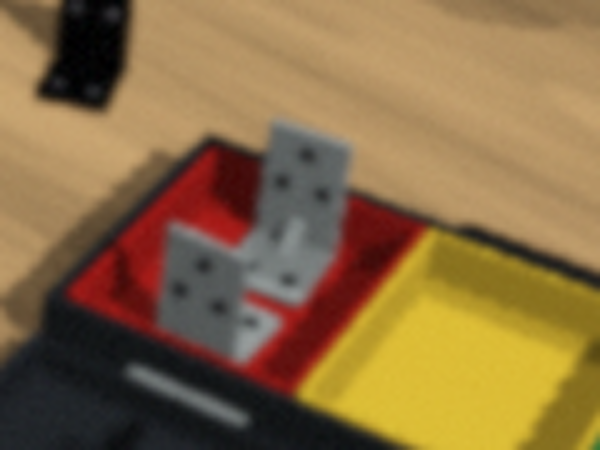

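Both brackets stand upright in the red bin. Next is the turntable.

Request:
servo_tool(deltas=[[0,0,0,-4,4,-25,80],[0,0,0,-4,4,-37,80],[0,0,0,-4,4,-37,80],[0,0,0,-4,4,-37,80],[0,0,0,0,4,-37,80],[0,0,0,0,4,-37,80],[0,0,0,0,4,-37,80],[0,0,0,0,4,-37,80],[0,0,0,0,4,-37,80],[0,0,0,0,4,-37,80],[0,0,0,0,4,-37,80],[0,0,0,0,3,-30,80]])

```text
t: 16.87
tool_pos: [0.4975, -0.2628, 0.251]
eef_rot: [-0.545, 0.45, 0.547, 0.449]
contact_force: [0.5, -0.2, -0.5]
width: 0.0683
```

Request:
servo_tool(deltas=[[0,0,0,0,0,0,80],[0,0,0,0,0,0,80]])

```text
t: 17.03
tool_pos: [0.4974, -0.2615, 0.2508]
eef_rot: [-0.544, 0.45, 0.547, 0.45]
contact_force: [-0.8, 0.7, -0.3]
width: 0.0684
```

```bash
python3 - <<'E'
from fit import *
p=vision.get_image('wrist');save(p,'w12')
s=vision.get_image('scene');save(s,'s12')
plan((.50,-.27,.25),101.3)
for n,parts in(('aluminium_lid_jar',JAR),('blue_bit_holder',BH)):
  M=[]
  for nm,q in(('w',p),('s',s)):
    for d in finder.cut_out(n,q):
        m=d['mask']; v,u=np.nonzero(m); print(n,nm,round(d['score'],2),d['box'],q['image'][m].mean(0).round())
E
```

```text
t 17.13 tcp [ 0.4972 -0.259   0.2513] w 68.4 F [0.5 0.3 0.4] j6 -2.44 j1 -0.68
x [-0.003  0.003 -1.   ] jawdeg 101.1
rotvec [-0.003  0.003 -0.002] alt yaw 3.138
shift after yaw (mm) [  1.3  -0.6 -11.3]  before yaw [  1.3  -0.6 -11.3]
aluminium_lid_jar w 0.72 [297.0, 136.9, 68.9, 73.5] [180. 182. 180.]
aluminium_lid_jar s 0.56 [252.1, 142.2, 18.5, 30.6] [130. 135. 130.]
blue_bit_holder w 0.75 [235.7, 226.1, 48.6, 76.5] [ 85. 102. 133.]
```

View pics/w12.png

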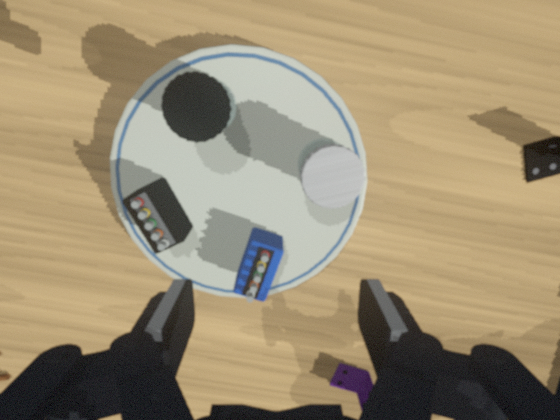

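View pics/s12.png

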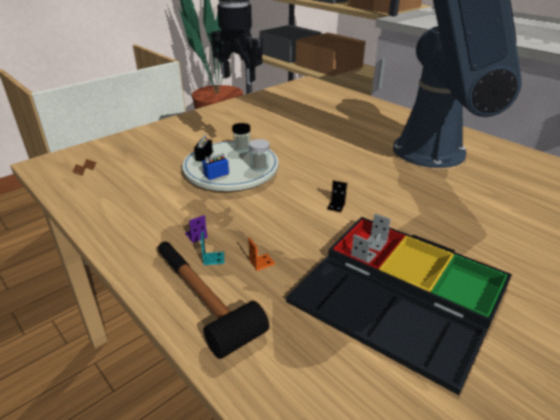

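Jar candidates in the wrist view are the silver lid at (333,177) and the black lid at (196,106). The aluminium one is at (333,177). For the bit holders, blue is at (259,264) and black at (157,214).

```bash
python3 - <<'E'
from fit import *
p=vision.get_image('wrist'); s=vision.get_image('scene'); t=vision.get_image('top')
crop(p,'w13c',180,120,210,200,3)
J=[(p,get('aluminium_lid_jar',p,(.473,-.229),.07,60)),(s,get('aluminium_lid_jar',s,(.46,-.24),.06,40))]
J=[j for j in J if j[1] is not None]
print(fit(JAR,J,(.465,-.235,.03),yaws=[0]),fit(JAR,J,(.465,-.235),zfix=.03,yaws=[0]))
# lid top ellipse centre in wrist & scene -> triangulate
B=[(q,get('blue_bit_holder',q,(.57,-.275),.05,40)) for q in(p,s,t)]
B=[b for b in B if b[1] is not None]; print(len(B))
print(fit(BH,B,(.57,-.275,.03),yaws=np.arange(0,3.1,.4)),fit(BH,B,(.57,-.275),zfix=.03,yaws=np.arange(0,3.1,.4)))
print(fit(BH,B[:1],(.57,-.275),zfix=.03,yaws=np.arange(0,3.1,.4)))
for uv,z in(((196,106),.1),((333,177),.1),((157,214),.072),((240,170),.03)): print(uv,atz(p,uv,z).round(3))
E
```

```text
aluminium_lid_jar px off 12.5 score 0.76
aluminium_lid_jar px off 2.4 score 0.95
{'x': np.float64(0.4713), 'y': np.float64(-0.2205), 'z': np.float64(0.0316), 'yaw': np.float64(351.7), 'cost': np.float64(0.044), 'each': array([0.03 , 0.059])} {'x': np.float64(0.4714), 'y': np.float64(-0.2204), 'z': 0.03, 'yaw': np.float64(358.5), 'cost': np.float64(0.048), 'each': array([0.029, 0.066])}
blue_bit_holder px off 15.8 score 0.73
blue_bit_holder px off 1.7 score 0.66
blue_bit_holder px off 6.4 score 0.67
3
{'x': np.float64(0.58), 'y': np.float64(-0.2642), 'z': np.float64(0.0293), 'yaw': np.float64(172.2), 'cost': np.float64(0.068), 'each': array([0.061, 0.074, 0.068])} {'x': np.float64(0.5798), 'y': np.float64(-0.264), 'z': 0.03, 'yaw': np.float64(352.4), 'cost': np.float64(0.067), 'each': array([0.065, 0.068, 0.068])}
{'x': np.float64(0.5807), 'y': np.float64(-0.2643), 'z': 0.03, 'yaw': np.float64(171.6), 'cost': np.float64(0.059), 'each': array([0.059])}
(196, 106) [ 0.439 -0.333  0.1  ]
(333, 177) [ 0.473 -0.217  0.1  ]
(157, 214) [ 0.543 -0.362  0.072]
(240, 170) [ 0.496 -0.296  0.03 ]
```

View pics/w13c.png

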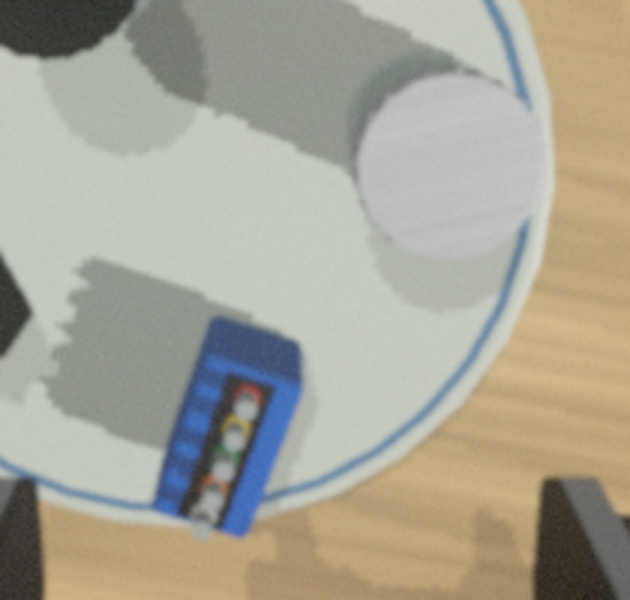

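```bash
python3 - <<'E'
from fit import *
plan((.472,-.2198,.14),101.3)
E
```

```text
t 17.73 tcp [ 0.4982 -0.2601  0.2529] w 67.7 F [ 0.4  0.6 -0.3] j6 -2.45 j1 -0.68
x [ 0. -0. -1.] jawdeg 101.1
rotvec [-0.003 -0.     0.   ] alt yaw 3.139
shift after yaw (mm) [112.9  17.8  44.7]  before yaw [112.9  17.9  44.6]
```

Request:
servo_tool(deltas=[[0,0,0,15,6,15,84],[0,0,0,25,6,15,84],[0,0,0,30,6,14.5,84],[0,0,0,30,0,0,84],[0,0,0,12,0,0,84],[0,0,0,0,0,0,84],[0,0,0,0,0,0,84]])

```text
t: 18.32
tool_pos: [0.4719, -0.2201, 0.1405]
eef_rot: [-0.546, 0.449, 0.546, 0.449]
contact_force: [0.5, -0.3, 0.0]
width: 0.0717
```

```bash
python3 - <<'E'
from fit import *
p=vision.get_image('wrist');save(p,'w14')
m=get('aluminium_lid_jar',p,(.472,-.22),.1,60)
if m is not None: print(fit(JAR,[(p,m)],(.472,-.22),zfix=.03,yaws=[0]))
plan((.472,-.2198,.068),101.3)
E
```

```text
aluminium_lid_jar px off 12.9 score 0.6
{'x': np.float64(0.4711), 'y': np.float64(-0.2204), 'z': 0.03, 'yaw': np.float64(23.3), 'cost': np.float64(0.047), 'each': array([0.047])}
t 18.42 tcp [ 0.4729 -0.2209  0.1419] w 71.7 F [ 0.6 -0.2  0. ] j6 -2.42 j1 -0.65
x [ 0.002 -0.002 -1.   ] jawdeg 101.1
rotvec [-0.003 -0.002  0.002] alt yaw 3.138
shift after yaw (mm) [73.9  0.7  1.3]  before yaw [73.9  0.8  1.4]
```

View pics/w14.png

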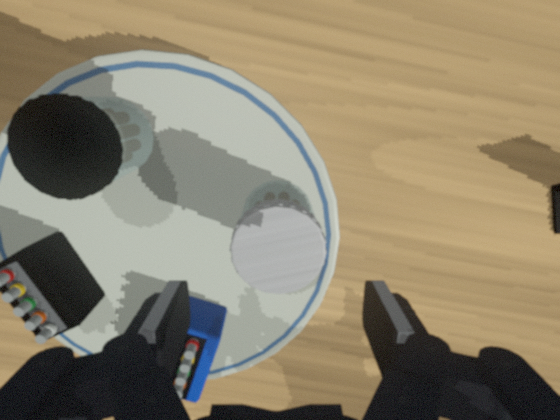

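The jaws are centred on the silver lid at (279,250).

Request:
servo_tool(deltas=[[0,0,0,20,0,0,84],[0,0,0,25,0,0,84],[0,0,0,18,0,0,84],[0,0,0,9,0,0,84],[0,0,0,0,0,0,84],[0,0,0,0,0,0,0],[0,0,0,0,0,0,0],[0,0,0,0,0,0,0],[0,0,0,0,0,0,0],[0,0,0,0,0,0,0]], grip_force=40)

```text
t: 19.25
tool_pos: [0.4728, -0.2207, 0.0702]
eef_rot: [0.547, -0.449, -0.545, -0.449]
contact_force: [0.2, 0.6, 6.5]
width: 0.0508
```

Request:
servo_tool(deltas=[[0,0,0,-5,0,0,0],[0,0,0,-10,0,0,0],[0,0,0,-20,0,0,0],[0,0,0,-25,0,0,0],[0,0,0,-25,0,0,0],[0,0,0,0,0,0,0],[0,0,0,0,0,0,0]])

```text
t: 19.83
tool_pos: [0.4726, -0.2206, 0.1556]
eef_rot: [0.547, -0.449, -0.545, -0.449]
contact_force: [0.0, 0.2, -1.5]
width: 0.0505
```

```bash
python3 - <<'E'
from fit import *
p=vision.get_image('wrist');save(p,'w15')
s=vision.get_image('scene');crop(s,'s15',170,60,180,140,4)
plan((.4884,.2743,.152),101.3)
E
```

```text
t 19.93 tcp [ 0.4712 -0.2195  0.1534] w 50.5 F [ 0.2  0.4 -2. ] j6 -2.42 j1 -0.65
x [-0.001  0.001 -1.   ] jawdeg 101.1
rotvec [-0.003  0.001 -0.001] alt yaw 3.139
shift after yaw (mm) [   1.4 -113.6  480.9]  before yaw [   1.9 -112.2  481.2]
```

View pics/w15.png

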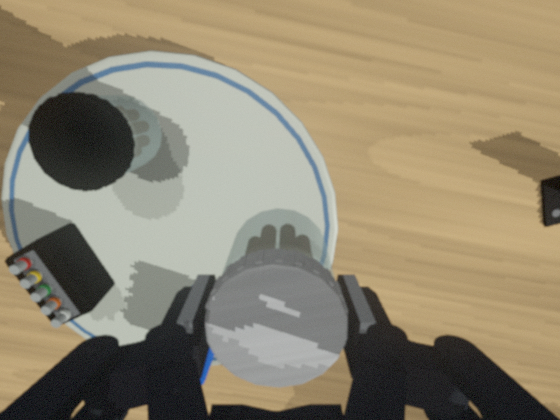

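View pics/s15.png

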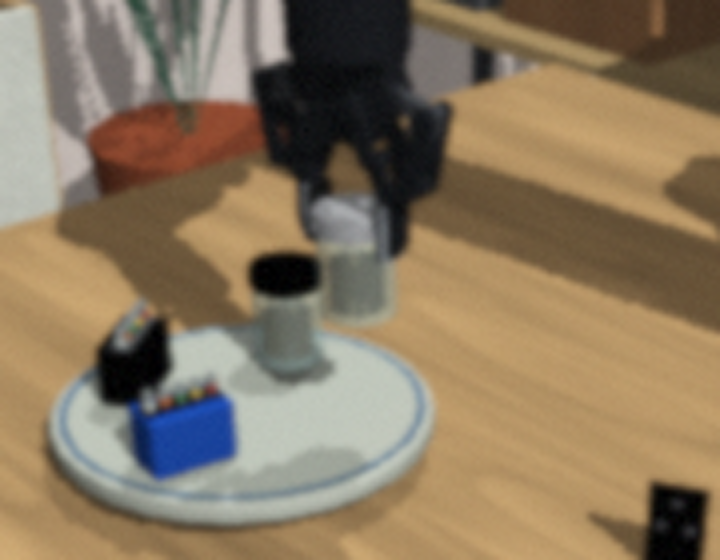

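Request:
servo_tool(deltas=[[0,0,0,0,-4,15,0],[0,0,0,0,-6,25,0],[0,0,0,0,-8,34,0],[0,0,0,0,-8,34,0],[0,0,0,0,-8,34,0],[0,0,0,0,-8,34,0],[0,0,0,0,-8,34,0],[0,0,0,0,-8,34,0],[0,0,0,0,-8,34,0],[0,0,0,0,-8,34,0],[0,0,0,0,-8,34,0],[0,0,0,0,-8,34,0]])

```text
t: 20.93
tool_pos: [0.4854, 0.1717, 0.1522]
eef_rot: [-0.545, 0.45, 0.547, 0.448]
contact_force: [0.4, 0.3, -2.3]
width: 0.0507
```

Request:
servo_tool(deltas=[[0,0,0,0,-8,34,0],[0,0,0,0,-7,30,0],[0,0,0,0,-5,22,0],[0,0,0,0,-3,12,0],[0,0,0,0,0,3,0],[0,0,0,0,0,0,0],[0,0,0,0,0,0,0],[0,0,0,0,0,0,0]])

```text
t: 21.6
tool_pos: [0.4897, 0.2721, 0.1534]
eef_rot: [-0.546, 0.45, 0.546, 0.449]
contact_force: [0.6, -0.8, -1.7]
width: 0.0508
```

```bash
python3 - <<'E'
from fit import *
p=vision.get_image('wrist');save(p,'w16')
s=vision.get_image('scene');crop(s,'s16',280,110,240,180,3)
plan((.4884,.2743,.047),101.3)
E
```

```text
t 21.7 tcp [0.49   0.2723 0.1538] w 50.7 F [ 0.2  0.4 -1.7] j6 -1.45 j1 0.31
x [-0.001 -0.    -1.   ] jawdeg 101.0
rotvec [-0.005 -0.    -0.001] alt yaw 3.137
shift after yaw (mm) [106.8   1.2   2.2]  before yaw [106.8   1.2   2.3]
```

View pics/w16.png

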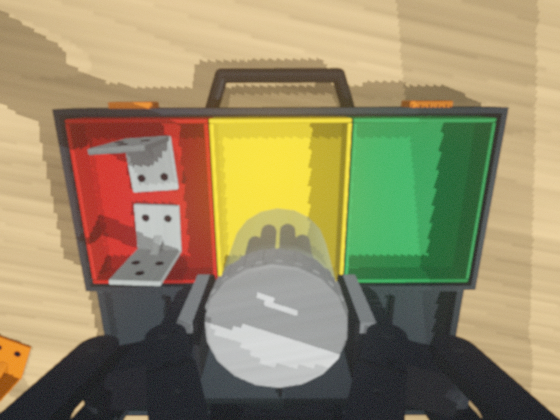

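View pics/s16.png

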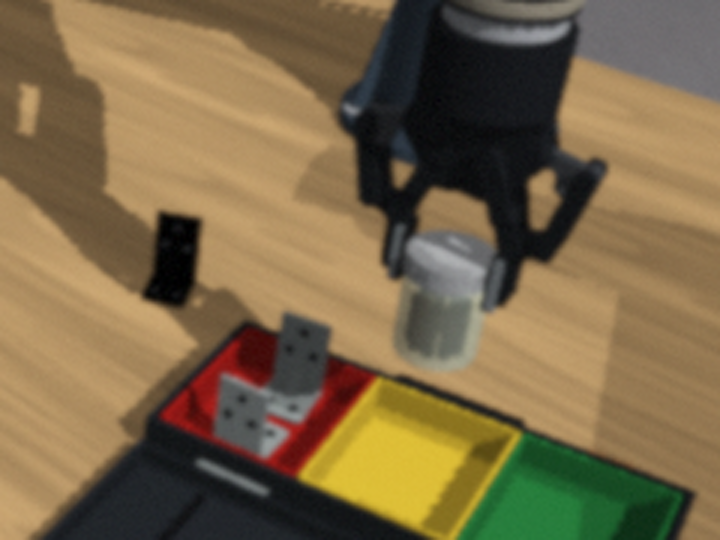

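Request:
servo_tool(deltas=[[0,0,0,15,1,2,0],[0,0,0,25,0,0,0],[0,0,0,25,0,0,0],[0,0,0,18,0,0,0],[0,0,0,10,0,0,0],[0,0,0,6,0,0,0],[0,0,0,3,0,0,0],[0,0,0,0,0,0,0],[0,0,0,0,0,0,0]])

```text
t: 22.45
tool_pos: [0.4893, 0.2756, 0.0526]
eef_rot: [0.546, -0.449, -0.546, -0.45]
contact_force: [0.4, 0.4, -1.8]
width: 0.0507
```

Request:
servo_tool(deltas=[[0,0,0,1,0,0,0],[0,0,0,1,0,0,0],[0,0,0,0,0,0,0],[0,0,0,0,0,0,0]])

```text
t: 22.78
tool_pos: [0.4887, 0.2756, 0.0502]
eef_rot: [0.546, -0.449, -0.546, -0.449]
contact_force: [-0.5, 0.3, -1.7]
width: 0.0506
```

Request:
servo_tool(deltas=[[0,0,0,1,0,0,0],[0,0,0,1,0,0,0],[0,0,0,0,0,0,0],[0,0,0,0,0,0,0]])

```text
t: 23.12
tool_pos: [0.4885, 0.2755, 0.0477]
eef_rot: [-0.546, 0.449, 0.546, 0.449]
contact_force: [-0.2, 0.0, -1.0]
width: 0.0506
```

Request:
servo_tool(deltas=[[0,0,0,1,0,0,0],[0,0,0,0,0,0,0],[0,0,0,0,0,0,0]])

```text
t: 23.37
tool_pos: [0.4888, 0.2756, 0.0473]
eef_rot: [0.546, -0.449, -0.546, -0.449]
contact_force: [-0.7, 0.3, 4.1]
width: 0.0504
```

Contact as predicted. Releasing gently and lifting.

Request:
servo_tool(deltas=[[0,0,0,0.3,0,0,66],[0,0,0,0,0,0,72],[0,0,0,0,0,0,76],[0,0,0,0,0,0,76],[0,0,0,0,0,0,76],[0,0,0,-5,0,0,76],[0,0,0,-20,0,0,76],[0,0,0,-35,0,0,76],[0,0,0,-40,0,0,76],[0,0,0,-40,0,0,76],[0,0,0,-30,0,0,76],[0,0,0,-20,0,0,76]])

```text
t: 24.37
tool_pos: [0.4898, 0.276, 0.2408]
eef_rot: [0.547, -0.447, -0.545, -0.451]
contact_force: [0.5, -0.4, 0.5]
width: 0.0651
```

```bash
python3 - <<'E'
from fit import *
p=vision.get_image('wrist');save(p,'w17')
s=vision.get_image('scene');crop(s,'s17',280,150,240,180,3)
plan((.58,-.2641,.2),82.2)
J=[(q,get('aluminium_lid_jar',q,(.488,.275),.05,40)) for q in(p,s)]
J=[j for j in J if j[1] is not None]
if J: print(fit(JAR,J,(.488,.275,.007),yaws=[0]))
E
```

```text
t 24.47 tcp [0.491  0.2764 0.2413] w 64.7 F [-0.1  0.3 -0.2] j6 -1.45 j1 0.31
x [ 0.01   0.003 -1.   ] jawdeg 101.1
rotvec [0.331 0.003 0.01 ] alt yaw -2.811
shift after yaw (mm) [  41.3 -161.5 -523.4]  before yaw [  40.5   17.5 -547.6]
aluminium_lid_jar px off 2.8 score 0.91
aluminium_lid_jar px off 2.8 score 0.94
{'x': np.float64(0.4876), 'y': np.float64(0.2762), 'z': np.float64(0.0078), 'yaw': np.float64(11.3), 'cost': np.float64(0.034), 'each': array([0.035, 0.034])}
```

View pics/w17.png

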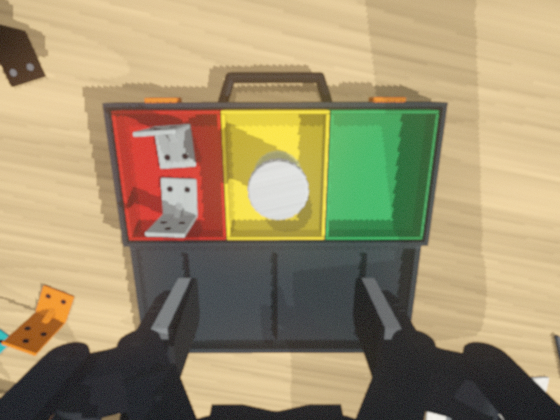

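View pics/s17.png

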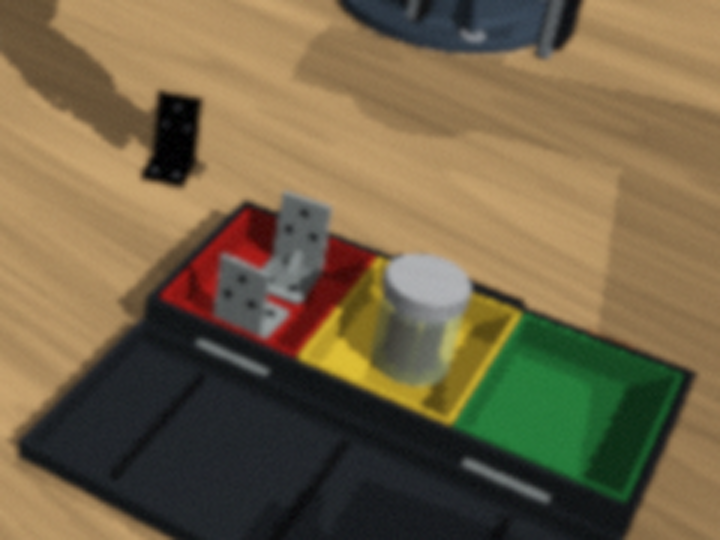

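The jar is upright in the yellow bin (fit base z ≈ 0.008). Now going to the blue holder.

Request:
servo_tool(deltas=[[0,0,0,0,0,-25,70],[0,0,0,0,1,-38,70],[0,0,0,0,1,-40,70],[0,0,0,0,1,-40,70],[0,0,0,0,1,-40,70],[0,0,0,0,1,-40,70],[0,0,0,0,1,-40,70],[0,0,0,0,1,-40,70],[0,0,0,0,2,-40,70],[0,0,0,0,2,-40,70],[0,0,0,0,2,-40,70],[0,0,0,0,2,-40,70]])

```text
t: 25.57
tool_pos: [0.5618, -0.1831, 0.2341]
eef_rot: [-0.544, 0.45, 0.548, 0.449]
contact_force: [0.1, 0.4, 0.3]
width: 0.0596
```

Request:
servo_tool(deltas=[[0,0,0,0,2,-38,70],[0,0,0,0,2,-30,70],[0,0,0,0,0,-20,70],[0.11,0,0,0,0,0,70],[0.11,0,0,0,0,0,70],[0.11,0,0,0,0,0,70],[0,0,0,0,0,0,70],[0,0,0,0,0,0,70]])

```text
t: 26.23
tool_pos: [0.5753, -0.2683, 0.2345]
eef_rot: [-0.464, 0.532, 0.467, 0.532]
contact_force: [-0.1, -0.1, -0.1]
width: 0.0599
```

```bash
python3 - <<'E'
from fit import *
p=vision.get_image('wrist');save(p,'w18')
s=vision.get_image('scene')
B=[(q,get('blue_bit_holder',q,(.58,-.264),.05,50)) for q in(p,s)]
B=[b for b in B if b[1] is not None]; print(len(B))
f=fit(BH,B,(.58,-.264,.03),yaws=np.arange(2.5,3.6,.25)); print(f)
print(fit(BH,B[:1],(.58,-.264),zfix=.03,yaws=np.arange(2.5,3.6,.25)))
plan((f['x'],f['y'],.14),f['yaw']-90)
E
```

```text
blue_bit_holder px off 2.1 score 0.9
blue_bit_holder px off 1.1 score 0.9
2
{'x': np.float64(0.5808), 'y': np.float64(-0.2641), 'z': np.float64(0.0289), 'yaw': np.float64(171.7), 'cost': np.float64(0.071), 'each': array([0.039, 0.102])}
{'x': np.float64(0.5803), 'y': np.float64(-0.264), 'z': 0.03, 'yaw': np.float64(171.8), 'cost': np.float64(0.041), 'each': array([0.041])}
t 26.43 tcp [ 0.5761 -0.2685  0.236 ] w 59.8 F [-0.2 -0.5  0.7] j6 -2.05 j1 -0.61
x [-0.001  0.001 -1.   ] jawdeg 82.3
rotvec [ 0.011  0.    -0.001] alt yaw -3.131
shift after yaw (mm) [96.  -4.1  5. ]  before yaw [96.  -4.2  4.9]
```

View pics/w18.png

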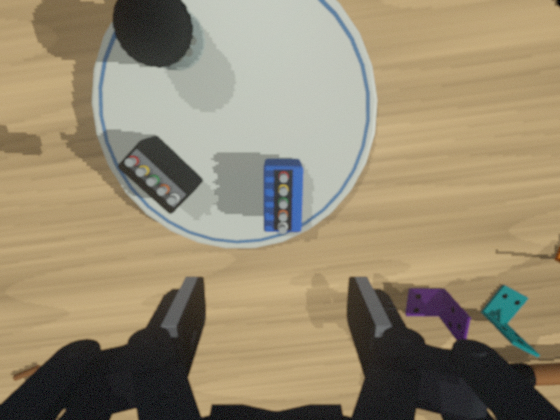

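The blue holder at (283,196) hasn't moved, and the black one is at (161,175). Descending.

Request:
servo_tool(deltas=[[0.011,0,0,30,-4,5,70],[0,0,0,40,0,0,70],[0,0,0,40,0,0,70],[0,0,0,40,0,0,70],[0,0,0,30,0,0,70],[0,0,0,10,0,0,70],[0,0,0,5,0,0,70],[0,0,0,0,0,0,70],[0,0,0,0,0,0,70]])

```text
t: 27.18
tool_pos: [0.5823, -0.2653, 0.0433]
eef_rot: [-0.463, 0.535, 0.461, 0.536]
contact_force: [-0.4, 0.4, 0.2]
width: 0.0597
```

```bash
python3 - <<'E'
from fit import *
p=vision.get_image('wrist');save(p,'w19')
plan((.5805,-.2640,.040),81.7)
E
```

```text
t 27.23 tcp [ 0.5825 -0.2654  0.0438] w 59.8 F [ 0.3 -0.6 -0.5] j6 -2.03 j1 -0.6
x [ 0.004 -0.003 -1.   ] jawdeg 81.6
rotvec [-0.002 -0.002  0.004] alt yaw 3.14
shift after yaw (mm) [3.8 2.2 1.1]  before yaw [3.8 2.2 1.1]
```

View pics/w19.png

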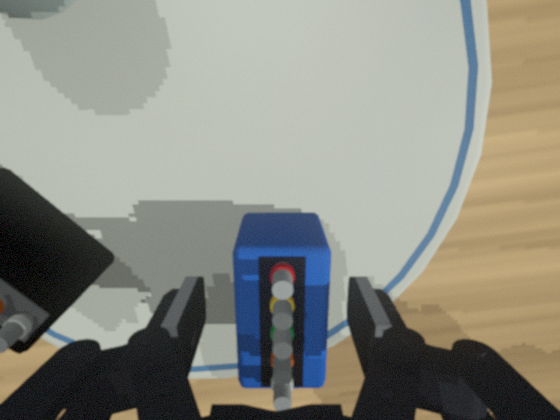

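Request:
servo_tool(deltas=[[0,0,0,3,2,1,70],[0,0,0,0,0,0,60],[0,0,0,0,0,0,0],[0,0,0,0,0,0,0],[0,0,0,0,0,0,0],[0,0,0,0,0,0,0],[0,0,0,0,0,0,0]], grip_force=40)

```text
t: 27.82
tool_pos: [0.5795, -0.2634, 0.0395]
eef_rot: [-0.462, 0.535, 0.462, 0.535]
contact_force: [-0.3, 0.6, 6.5]
width: 0.0335
```

Request:
servo_tool(deltas=[[0,0,0,-8,0,0,0],[0,0,0,-20,0,0,0],[0,0,0,-30,0,0,0],[0,0,0,-40,0,0,0],[0,0,0,-30,0,0,0],[0,0,0,0,0,0,0],[0,0,0,0,0,0,0]])

```text
t: 28.4
tool_pos: [0.5801, -0.2638, 0.1689]
eef_rot: [-0.464, 0.535, 0.46, 0.536]
contact_force: [-0.6, 1.0, -1.3]
width: 0.0336
```

```bash
python3 - <<'E'
from fit import *
p=vision.get_image('wrist');save(p,'w20')
s=vision.get_image('scene');save(s,'s20')
plan((.4686,.3733,.17),101.3)
E
```

```text
t 28.5 tcp [ 0.578  -0.2624  0.1655] w 33.0 F [ 0.   0.4 -1.5] j6 -2.03 j1 -0.6
x [-0.002  0.001 -1.   ] jawdeg 81.6
rotvec [-0.344  0.002 -0.002] alt yaw 2.798
shift after yaw (mm) [ -4.5 -17.3 644.8]  before yaw [ -3.3 201.2 612.9]
```

View pics/w20.png

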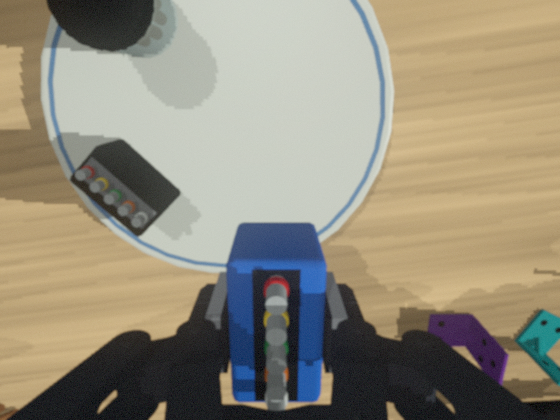

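View pics/s20.png

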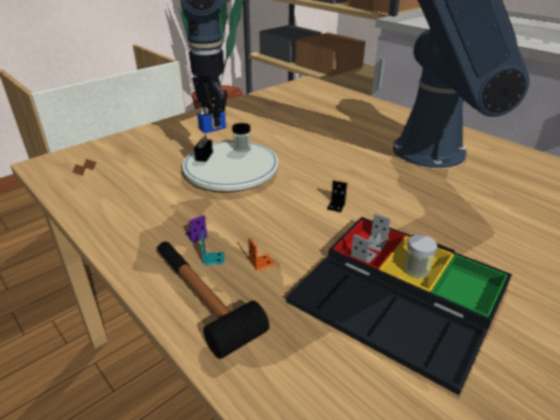

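Request:
servo_tool(deltas=[[-0.115,0,0,0,0,0,0],[-0.115,0,0,0,0,0,0],[-0.115,0,0,0,0,0,0],[0,0,0,0,0,20,0],[0,0,0,0,-1,35,0],[0,0,0,0,-1,40,0],[0,0,0,0,-1,40,0],[0,0,0,0,-1,40,0],[0,0,0,0,-1,40,0],[0,0,0,0,-1,40,0],[0,0,0,0,-1,40,0],[0,0,0,0,-1,40,0]])

```text
t: 29.5
tool_pos: [0.5187, 0.0687, 0.1645]
eef_rot: [-0.545, 0.449, 0.548, 0.447]
contact_force: [1.1, -0.2, -1.0]
width: 0.0335
```

Request:
servo_tool(deltas=[[0,0,0,0,-1,40,0],[0,0,0,0,-1,40,0],[0,0,0,0,-1,40,0],[0,0,0,0,-1,40,0],[0,0,0,0,-1,40,0],[0,0,0,0,-1,40,0],[0,0,0,0,-1,30,0],[0,0,0,0,-1,25,0],[0,0,0,0,0,15,0],[0,0,0,0,0,0,0],[0,0,0,0,0,0,0],[0,0,0,0,0,0,0]])

```text
t: 30.5
tool_pos: [0.4673, 0.3709, 0.1654]
eef_rot: [-0.547, 0.449, 0.547, 0.447]
contact_force: [0.3, -0.1, -1.1]
width: 0.0336
```

```bash
python3 - <<'E'
from fit import *
p=vision.get_image('wrist');save(p,'w21')
plan((.4686,.3733,.018),101.3)
E
```

```text
t 30.55 tcp [0.4677 0.3707 0.1658] w 33.5 F [-0.3 -0.1 -0.5] j6 -1.28 j1 0.48
x [-0.002 -0.001 -1.   ] jawdeg 101.3
rotvec [-0.    -0.001 -0.002] alt yaw 3.141
shift after yaw (mm) [147.8  -1.4   2.4]  before yaw [147.8  -1.7   2.5]
```

View pics/w21.png

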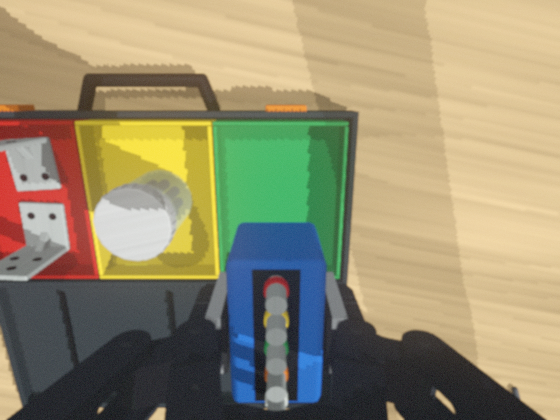

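Request:
servo_tool(deltas=[[0,0,0,0,10,3,0],[0,0,0,10,8,3,0],[0,0,0,25,0,0,0],[0,0,0,30,0,0,0],[0,0,0,25,0,0,0],[0,0,0,15,0,0,0],[0,0,0,0,0,0,0],[0,0,0,0,0,0,0]])

```text
t: 31.22
tool_pos: [0.4483, 0.3737, 0.0611]
eef_rot: [-0.546, 0.449, 0.547, 0.448]
contact_force: [1.0, 0.1, -0.8]
width: 0.0335
```

```bash
python3 - <<'E'
from fit import *
p=vision.get_image('wrist');save(p,'w22')
s=vision.get_image('scene');crop(s,'s22',300,110,240,200,3)
b=np.radians(11.3);c,q=np.cos(b),np.sin(b)
plan((.4686-.02*c-.004*q,.3733-.02*q+.004*c,.018),101.3)
E
```

```text
t 31.32 tcp [0.4497 0.3747 0.0628] w 33.4 F [ 0.4 -0.2 -0.8] j6 -1.26 j1 0.5
x [ 0.002  0.001 -1.   ] jawdeg 101.3
rotvec [0.    0.001 0.002] alt yaw -3.141
shift after yaw (mm) [44.8  1.8 -1.1]  before yaw [44.8  1.9 -1.1]
```

View pics/w22.png

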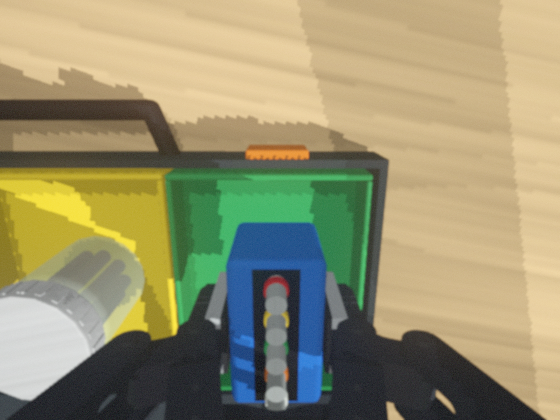

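View pics/s22.png

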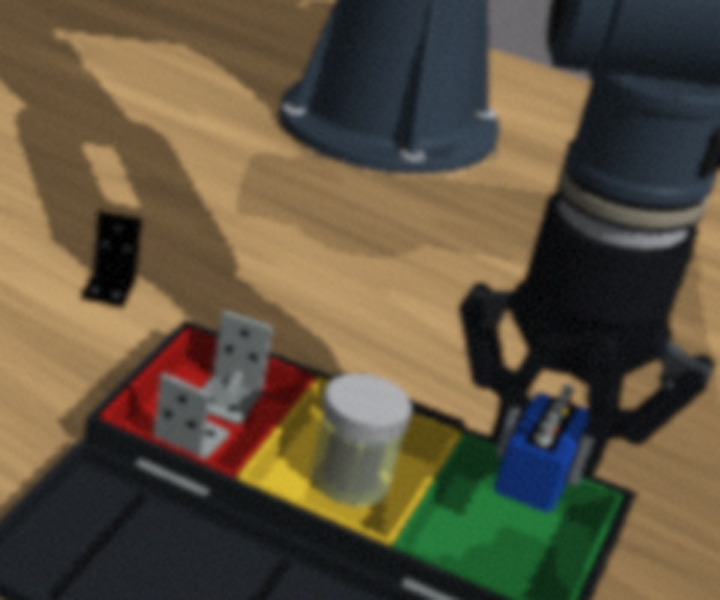

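Request:
servo_tool(deltas=[[0,0,0,0,6,0,0],[0,0,0,15,0,0,0],[0,0,0,12,0,0,0],[0,0,0,7,0,0,0],[0,0,0,4,0,0,0],[0,0,0,0,0,0,0],[0,0,0,0,0,0,0]])

```text
t: 31.9
tool_pos: [0.4431, 0.3736, 0.0234]
eef_rot: [-0.547, 0.448, 0.547, 0.448]
contact_force: [-0.2, 0.2, -1.2]
width: 0.0335
```

```bash
python3 - <<'E'
from fit import *
p=vision.get_image('wrist');save(p,'w23')
s=vision.get_image('scene');crop(s,'s23',340,160,180,140,4)
plan((.4429,.3728,.0165),101.3)
E
```

```text
t 32.0 tcp [0.4434 0.3738 0.0239] w 33.4 F [ 0.4 -0.6 -1.9] j6 -1.26 j1 0.51
x [ 0.001  0.    -1.   ] jawdeg 101.4
rotvec [0.001 0.    0.001] alt yaw -3.141
shift after yaw (mm) [ 7.4  0.7 -0.8]  before yaw [ 7.4  0.7 -0.8]
```

View pics/w23.png

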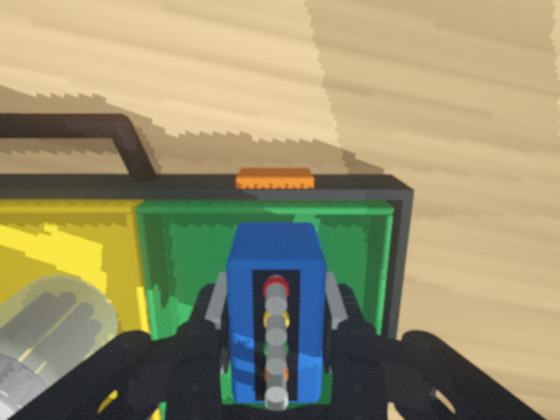

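View pics/s23.png

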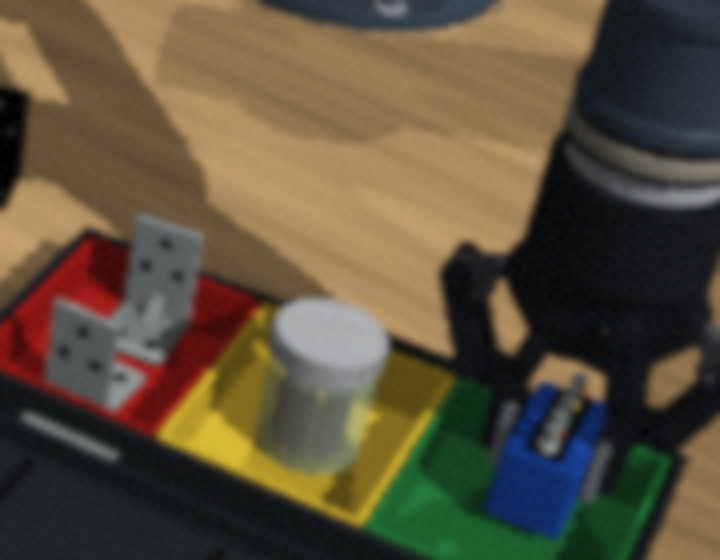

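Clear of the jar, so I'm lowering the last few millimetres.

Request:
servo_tool(deltas=[[0,0,0,2,0,0,0],[0,0,0,2,0,0,0],[0,0,0,1.5,0,0,0],[0,0,0,0,0,0,0],[0,0,0,0,0,0,0]])

```text
t: 32.42
tool_pos: [0.4429, 0.3735, 0.0179]
eef_rot: [-0.547, 0.448, 0.547, 0.448]
contact_force: [-0.1, 0.4, -0.8]
width: 0.0336
```

Request:
servo_tool(deltas=[[0,0,0,1,0,0,0],[0,0,0,0,0,0,0],[0,0,0,0,0,0,0]])

```text
t: 32.67
tool_pos: [0.443, 0.3735, 0.017]
eef_rot: [-0.547, 0.448, 0.547, 0.448]
contact_force: [0.5, -1.1, -0.9]
width: 0.0334
```

Request:
servo_tool(deltas=[[0,0,0,1,0,0,0],[0,0,0,0,0,0,0],[0,0,0,0,0,0,0]])

```text
t: 32.92
tool_pos: [0.4431, 0.3736, 0.0166]
eef_rot: [0.547, -0.448, -0.547, -0.448]
contact_force: [-0.7, -1.0, 4.7]
width: 0.0335
```

Request:
servo_tool(deltas=[[0,0,0,0,0,0,50],[0,0,0,0,0,0,50],[0,0,0,0,0,0,50],[0,0,0,-5,0,0,50],[0,0,0,-20,0,0,50],[0,0,0,-30,0,0,50],[0,0,0,-40,0,0,50],[0,0,0,-40,0,0,50],[0,0,0,-40,0,0,50],[0,0,0,-40,0,0,50],[0,0,0,0,0,0,50],[0,0,0,0,0,0,50]])

```text
t: 33.92
tool_pos: [0.4445, 0.3744, 0.2344]
eef_rot: [0.548, -0.446, -0.546, -0.45]
contact_force: [-0.5, -0.2, -0.5]
width: 0.0425
```

```bash
python3 - <<'E'
from fit import *
p=vision.get_image('wrist');save(p,'w24')
s=vision.get_image('scene');save(s,'s24'); t=vision.get_image('top');save(t,'t24')
plan()
B=[(q,get('blue_bit_holder',q,(.443,.373),.03,40)) for q in(p,s)]
B=[b for b in B if b[1] is not None]
print(fit(BH,B,(.443,.373,.007),yaws=[.2]))
J=[(q,get('aluminium_lid_jar',q,(.488,.275),.05,40)) for q in(p,s)]
J=[b for b in J if b[1] is not None]
print(fit(JAR,J,(.488,.275,.007),yaws=[0]))
for g,y in(((.482,.170),[.1,.2]),((.532,.18),[3.2,3.4])):
    V=[(q,get('chrome_bracket_a',q,g,.03,15)) for q in(p,s)]; V=[v for v in V if v[1] is not None]
    if V: print(len(V),fit(BR,V,(*g,.007),yaws=y))
E
```

```text
t 34.07 tcp [0.4419 0.3729 0.2296] w 43.1 F [-0.6  0.1  0.2] j6 -1.26 j1 0.51
x [-0.003 -0.002 -1.   ] jawdeg 101.4
rotvec [-0.    -0.001 -0.003] alt yaw 3.142
blue_bit_holder px off 2.1 score 0.83
blue_bit_holder px off 0.9 score 0.68
{'x': np.float64(0.4442), 'y': np.float64(0.3727), 'z': np.float64(0.0064), 'yaw': np.float64(11.7), 'cost': np.float64(0.059), 'each': array([0.042, 0.076])}
aluminium_lid_jar px off 1.3 score 0.82
aluminium_lid_jar px off 3.1 score 0.97
{'x': np.float64(0.4879), 'y': np.float64(0.2762), 'z': np.float64(0.0068), 'yaw': np.float64(4.7), 'cost': np.float64(0.033), 'each': array([0.025, 0.041])}
chrome_bracket_a px off 9.9 score 0.65
chrome_bracket_a px off 4.5 score 0.79
2 {'x': np.float64(0.4795), 'y': np.float64(0.17), 'z': np.float64(0.0075), 'yaw': np.float64(16.4), 'cost': np.float64(0.097), 'each': array([0.064, 0.131])}
chrome_bracket_a px off 7.0 score 0.68
chrome_bracket_a px off 2.3 score 0.89
2 {'x': np.float64(0.5316), 'y': np.float64(0.1796), 'z': np.float64(0.0072), 'yaw': np.float64(191.1), 'cost': np.float64(0.148), 'each': array([0.053, 0.242])}
```

View pics/w24.png

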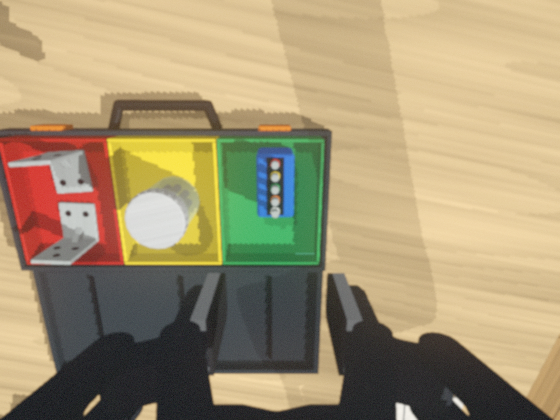

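View pics/s24.png

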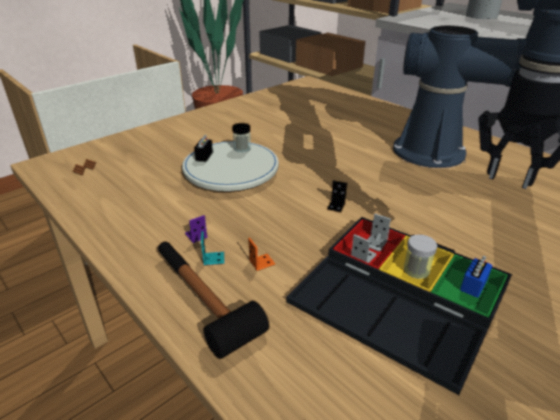

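View pics/t24.png

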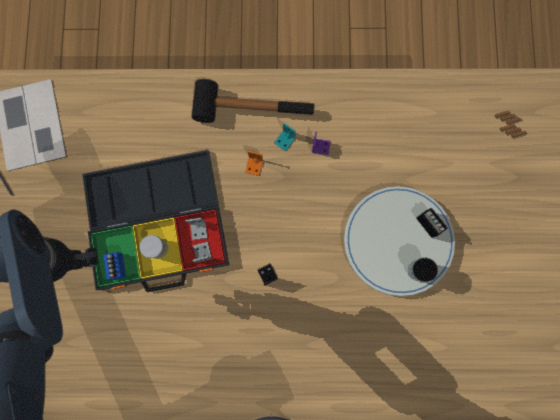

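The top view shows all four pieces in their bins. The black items are still at their starting pixels: bracket (267,274), jar (425,269) and holder (432,222).

```bash
python3 -c "
from workcell import robot
print(robot.finish_job())"
```

```text
the job is handed in; nothing more can be done
None
```

I loaded the case and handed the job in at about 34 s of the 120 s. No verdict was reported.

- **Red bin:** both chrome brackets stand on their feet, feet facing each other, at about x −28 and +24 mm in the bin's frame.
- **Yellow bin:** the aluminium-lid jar stands upright. I lowered it in 1 mm steps until it made contact at about 4 N, then released it.
- **Green bin:** the blue bit holder stands upright, about 24 mm towards the robot side of the bin's centre.

**Last checks:** fits from the wrist and scene cameras put all four undersides at 6.4–7.5 mm, against a bin floor at 7 mm. Both views show the pieces upright, and the gripper is clear of everything. In the top view the black bracket, black-lid jar and black bit holder are at the same pixels as at the start.

**What disagreed:** in the scene camera the placed brackets fitted less well (0.13 and 0.24 mismatch), because they partly hide each other and are small there. Their last-check yaw came out at 16° and 191°, against the intended 11° and 191°. The wrist-camera views agreed well with the placement.

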